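Swap a drive in a spring-clamp bay

TASK

Take the failed drive (red grip) out of the spring-clamp bay of the open computer case and set it down upright and flat in the orange returns tray. Then load the new drive (green grip): push the yellow sprung carriage back with it, let it down flat onto the bed of the bay behind the low end stop, and let go so that the carriage clamps it. Do not drop or throw the drives, and leave the screwdriver, jar, heat sink and spray can where they are.

Things in the scene. Friction and masses are not known exactly. Their poses are not given: they have to be found in the camera images.
- case: open slim computer case, fixed, black walls, 260 (x) x 240 (y) x 60 mm high; origin: centre of its underside, z up. Left or right of centre, turned up to 1.2 rad. Its drive bay runs along the case's y, from the low end stop (-y end) to the yellow sprung carriage (+y end). Bay side guides: inner faces 68 apart, 14 high above the bed, flared outward up to 22.
- bay_stop (a point): top middle of the end stop's face, 10 mm above the bay's bed; the face looks towards +y. A drive held 12 above the bed clears the stop and still bears on the carriage (top 24 above the bed).
- power_unit (a point): top centre of the power unit with orange band, 42 (x) x 200 (y) mm, top 50 mm above the case's underside; it stands close beside the bay on its -x side. Board parts on the bay's +x side stay below 42.
- bay_seat (a point): point on the bay's bed (8 mm above the case's underside) where the centre of the underside of a clamped drive lies (the drive's long axis along the case's y). Its axes are those of the case. The stop's face is 50 mm from it towards -y. The clamp's friction can hold a drive up off the bed, so press it right down before letting go.
- carriage (a joint): travel of the yellow sprung carriage towards the case's +y, m: 0 = free (gap between stop and carriage 88 mm), 0.012 = clamping a 100 mm drive, 0.026 = fully back. Spring force about 5 N at 0, 8 N at 0.012, 11.5 N at 0.026; it is damped (40 N s/m).
- carriage_face (a point): centre of the carriage's pressing face, which looks towards the stop, 12 mm above the bed; it moves with the carriage. The carriage is 58 wide.
- failed_drive: drive module: dark box 60 (its x) x 100 (its y) x 26 mm high, 0.17 to 0.35 kg; on its top centre stands a solid red grip block 44 (x) x 16 (y) x 30 high, so its top is 56 above the underside. Origin: centre of the underside, z up. Both ends are alike, so it fits either way round. At the start clamped in the bay; it can be lifted straight out against the clamp's friction (some 5 to 10 N).
- new_drive: drive module: dark box 60 (its x) x 100 (its y) x 26 mm high, 0.17 to 0.35 kg; on its top centre stands a solid green grip block 44 (x) x 16 (y) x 30 high, so its top is 56 above the underside. Origin: centre of the underside, z up. Both ends are alike, so it fits either way round. At the start it stands upright on the blue mat, turned anyhow up to about 1.3 rad, on either side of the tray.
- returns_tray: orange open tray, fixed, 150 (x) x 110 (y) x 35 mm high, walls and floor 4 thick; origin: centre of its underside. It stands on the mat; a drive goes in with its long side along the tray's x.
- mat: blue bench mat, fixed, 370 (x) x 320 (y) x 3 mm thick, origin centre of its underside; the tray, the new drive and small bystanders are on it. It lies on the other side from the case.
- screwdriver: screwdriver lying along the mat's edge nearest the robot, 190 mm long; leave alone; origin at the middle of the tool, below it
- screw_jar: clear jar with white cap, diameter 44, 55 mm high, on the far part of the mat; leave alone; origin underside centre
- heat_sink: finned heat sink 40 x 40 x 30 mm high, on the far part of the mat; leave alone; origin underside centre
- air_can: spray can with green label, diameter 52, 140 mm high, standing between case and mat on the far side; leave alone; origin underside centre
There are look-alikes about, which are no part of the job. Leave any brown or turquoise look-alike of the failed_drive alone.

How it is judged:
By the outcome, as a careful person would: the job done as asked, in the order asked, and still so for the second after the job is handed in, with the robot touching nothing.
It also fails if it takes over 67 s, if anything falls off the work surface, if the arm or the gripper's body presses on something with over 40 N, if the wrist force passes 120 N, or if a joint passes its speed limit or range.

ROBOT

A 6-joint arm with a two-finger parallel gripper is mounted at the origin on the work surface. World frame = base frame: x ahead of the robot, y to its left, z up, the work surface at z = 0. Lengths are in mm, angles in degrees, forces in N, time in s.
With the tool pointing down it reaches from about 375 to 975 mm from the base axis. Payload 3.8 kg.
Tool frame: the origin (TCP) lies between the finger pads; the fingertips stand 11 mm ahead of it and the grasp point (between the pads) lies 8 mm behind it (arm.tip_extent is the distance from the TCP to the fingertips, in mm); z points along the fingers, x is the direction in which the jaws open and shut, and the axes are right-handed (so a half turn about z gives the same grasp; the last joint's range is limited). The gripper opens to 88 mm and grips with 3 to 60 N. Pads are 18 mm wide; open, the fingers measure 123 mm over their backs; the gripper's body (75 mm by 187 mm) begins 45 mm behind the grasp point.
Start: joints at [-67.03, 15.12, 91.902, -0, 72.978, -2.114], TCP at [286.159, -611.336, 249.706] pointing down, gripper open.
Joint ranges: [-150.88, 150.88], [-54.13, 125.18], [17.81, 147.31], [-75.09, 255.09], [0, 152.58], [-146.25, 146.25]. Speed limits (degrees/s): [147.25, 147.25, 180, 180, 180, 180].

INTERFACE

Orientations are given as [roll, pitch, yaw] about the fixed x, y, z axes, in that order (R = Rz(yaw) Ry(pitch) Rx(roll)).
In Python, from cell import arm gives the robot as it stands.
- The arm moves only by the tool move_arm, never from a script. Its argument "increments" is one flat list of numbers, 5 for each row, row after row: the opening in per cent of the stroke, from 0 (shut) to 100 (fully open), then the shift along the tool's x, y, z in m, then the turn about the tool's z in rad. In form: [hand, tx, ty, tz, yaw, hand, tx, ty, tz, yaw, ...]. A call has 1 to 20 rows; each row shifts and turns the pose as measured when the row begins, along the tool's axes as they then stand; what a row does not reach is not made up. A row lasts 1/8 s, in which the tool goes at most 62.5 mm and 10.7 degrees, less where a joint would pass 70% of its speed; a pose out of reach is approached as far as the arm can. A call is refused whole if a number of a shift passes 0.0625 or a number of a turn 0.188, either way. A call with a gripper value outside its range is refused whole. The fingers move at their own pace and stop on an object; "force" is the grip in N (left out, the last holds). Time passes only in rows, so rows that do not move let the fingers close. It gives the time, the measured TCP pose, the force and the opening at its end, in the units of the state.
- arm.get_obs(): the state, without advancing time (a new reading comes with each control period).
- arm.snapshot(name): name is "scene" or "top" or "wrist"; returns a dict with "color" (384x512x3 uint8, blue, green, red), "fx", "fy", "cx", "cy" (pixels), "rvec" (rotation vector, rad) and "tvec" (3), from world to camera coordinates, as OpenCV has them. Camera axes: x right, y down, z forward; pixel columns grow to the right and rows downward; lengths in mm; the calibration is good to about 2 mm. A picture is of the moment at which its call begins. There is no depth.
- arm.close_job(): hands the job in, once; it reports no verdict.
The state is a dict: "time_s": time; "joint_positions": joint angles; "dq": joint speeds; "joint_torque": joint torques, N m; "eef_pos": TCP position; "eef_rot": TCP orientation; "wrist_force": force on the tool from outside, world axes, zero at the start; "torque": the same for the moment, N m; "gripper_width": finger opening in mm.
Only numpy, scipy, OpenCV 4.12 (cv2) and the standard library are available. Lean on these libraries where they do the work, as an engineer would, in place of code of your own. Each camera call takes 0.05 s, during which the arm holds its last target.

## Working session

There is one attempt and no reset: what is moved stays moved. The work goes in short steps, Python scripts to look and compute and a tool call to move; the robot and the scene stay as the last step left them, time stands still between calls to the robot, and variables do not carry over. Pictures are saved under pics/ and viewed, and the job is handed in when it is done.

Besides the shell and the picture viewer there is one more tool, called after "Call:" by a JSON object that holds its "name" and its "arguments". move_arm: Moves the arm, as the interface text tells. Its arguments: {"type":"object","properties":{"increments":{"type":"array","items":{"type":"number"}},"force":{"type":"number"}},"required":["increments"]}

```bash
mkdir -p pics; ls; python3 - <<'E'
from cell import arm
import cv2,json
o=arm.get_obs();print(o)
for n in("scene","top","wrist"):
    s=arm.snapshot(n);cv2.imwrite(f"pics/{n}0.png",s["color"]);print(n,s["fx"],s["fy"],s["cx"],s["cy"],s["rvec"],s["tvec"])
E
```

```text
pics
{'time_s': 0.0, 'joint_positions': array([-6.70313264e+01,  1.51718140e+01,  9.19780626e+01,  7.59614009e-04,
        7.29763485e+01, -2.11552267e+00]), 'dq': array([-0.02604986, -0.03208694, -0.05781695, -0.01157014,  0.06543588,
       -0.03553953]), 'joint_torque': array([ 9.85434817e-04, -5.02109706e+01, -3.56875670e+01,  7.26523669e-02,
        2.93183851e-02, -1.69938053e-04]), 'eef_pos': array([ 285.89815815, -610.73945719,  248.3868084 ]), 'eef_rot': array([-1.79994615e+02,  1.26112251e-01, -6.49160210e+01]), 'wrist_force': array([0.62628126, 0.50121786, 0.13774874]), 'torque': array([0.01352737, 0.0271252 , 0.06026906]), 'gripper_width': 88.47113062216211}
scene 358.8349206895919 358.8349206895919 257.6997240328062 189.88834086095213 [ 1.23123331  2.1460806  -1.04545766] [ 318.47598053 -204.95693847 1507.86359221]
top 365.1402371181914 365.1402371181914 258.3828135632212 194.17314682754937 [ 2.21668751 -2.16088675  0.09332431] [ -82.45673599  556.07156205 1129.67954196]
wrist 310.35133578518247 310.35133578518247 259.59012464310854 193.59824188784773 [-2.45679094  1.55923803  0.21205442] [-672.1947311   -36.19439184  389.22576932]
```

View pics/scene0.png

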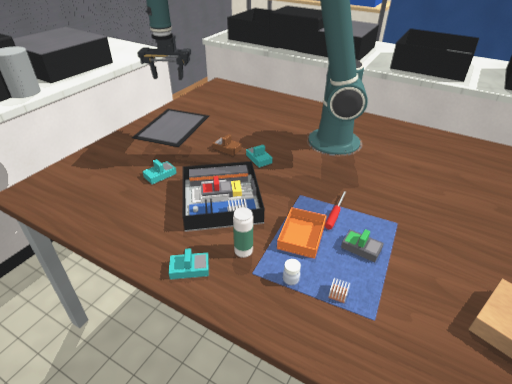

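View pics/top0.png

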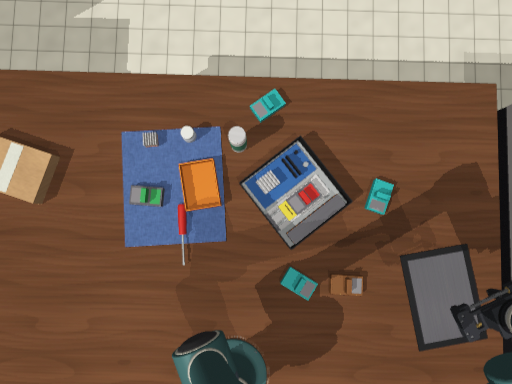

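View pics/wrist0.png

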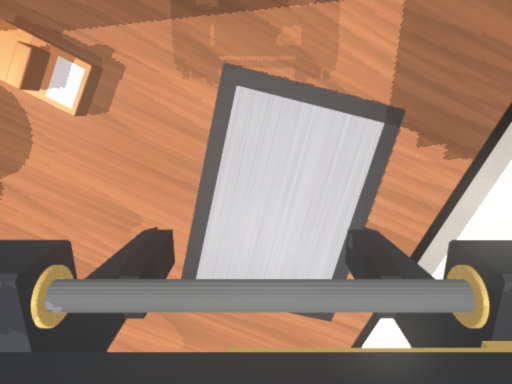

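The top picture shows the case near (295,190), with the red grip at about (310,192) and yellow carriage at (289,210). The tray is at (200,185), the green drive at (148,195), and the base at the bottom near (235,370). Next I'll measure these.

```bash
cat > h.py <<'E'
import cv2,numpy as np
from cell import arm
def snap(n,name=None):
    s=arm.snapshot(n)
    if name: cv2.imwrite(f"pics/{name}.png",s["color"])
    return s
def ray(s,uv):
    R=cv2.Rodrigues(np.array(s["rvec"],float))[0];t=np.array(s["tvec"],float)
    uv=np.atleast_2d(uv).astype(float)
    d=np.c_[(uv[:,0]-s["cx"])/s["fx"],(uv[:,1]-s["cy"])/s["fy"],np.ones(len(uv))]
    return -R.T@t, d@R
def onz(s,uv,z):
    c,d=ray(s,uv); k=(z-c[2])/d[:,2]; return c+d*k[:,None]
def proj(s,P):
    K=np.array([[s["fx"],0,s["cx"]],[0,s["fy"],s["cy"]],[0,0,1.]])
    return cv2.projectPoints(np.atleast_2d(P).astype(float),np.array(s["rvec"],float),np.array(s["tvec"],float),K,None)[0][:,0]
def mask(img,h0,h1,smin=120,vmin=70,vmax=255):
    q=cv2.cvtColor(img,cv2.COLOR_BGR2HSV)
    return cv2.inRange(q,(h0,smin,vmin),(h1,255,vmax))
def blobs(m,amin=20):
    cs=cv2.findContours(m,cv2.RETR_EXTERNAL,cv2.CHAIN_APPROX_NONE)[0]
    return sorted([c for c in cs if cv2.contourArea(c)>=amin],key=cv2.contourArea,reverse=True)
def crop(s,x0,y0,x1,y1,f,name):
    cv2.imwrite(f"pics/{name}.png",cv2.resize(s["color"][y0:y1,x0:x1],None,fx=f,fy=f,interpolation=cv2.INTER_NEAREST))
E
python3 - <<'E'
from h import *
s=snap("top")
crop(s,115,110,245,250,4,"t_mat");crop(s,235,130,355,250,5,"t_case")
for nm,a in dict(orange=(8,17,150,100),yellow=(24,33,150,100),green=(50,75,100,60),red=(0,4,150,80),red2=(174,180,150,80)).items():
    for c in blobs(mask(s["color"],*a),15)[:5]:
        print(nm,cv2.contourArea(c),[np.round(v,1) for v in cv2.minAreaRect(c)],np.round(onz(s,cv2.minAreaRect(c)[0],60)[0]))
c,_=ray(s,[0,0]);print("cam",c)
E
```

```text
orange 1612.5 [array([198.9, 184.4]), array([47.8, 36.2]), np.float64(80.5)] [580. 114.  60.]
orange 781.5 [array([410.6, 368.2]), array([144.8,  20.2]), np.float64(6.3)] [  51. -530.   60.]
orange 495.0 [array([ 44.5, 124.4]), array([88.9, 20.3]), np.float64(1.0)] [752. 593.  60.]
orange 419.0 [array([359.6, 287.9]), array([60.1, 24.2]), np.float64(11.8)] [ 281. -378.   60.]
orange 333.0 [array([ 36.2, 285.6]), array([75.8, 23.3]), np.float64(8.8)] [266. 584.  60.]
yellow 143.0 [array([286.9, 210.3]), array([17.3,  9.5]), np.float64(52.1)] [ 508. -156.   60.]
green 120.0 [array([155., 196.]), array([14., 10.]), np.float64(90.0)] [541. 245.  60.]
green 85.0 [array([143.8, 195. ]), array([ 7.4, 14.1]), np.float64(5.7)] [544. 279.  60.]
green 22.5 [array([238.4, 146.7]), array([ 5.4, 14.1]), np.float64(81.9)] [700.  -3.  60.]
red 200.0 [array([308.2, 193.9]), array([14.5, 16.1]), np.float64(51.3)] [ 560. -220.   60.]
red 158.5 [array([181.5, 219. ]), array([28.,  7.]), np.float64(90.0)] [474. 163.  60.]
cam [ 472.64486342  -56.55003386 1168.5886743 ]
```

View pics/t_mat.png

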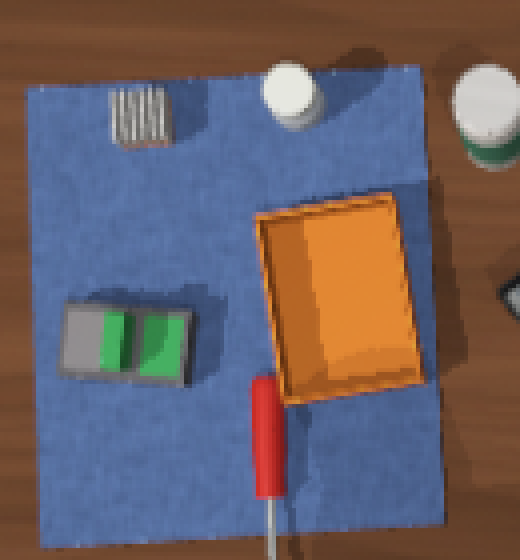

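View pics/t_case.png

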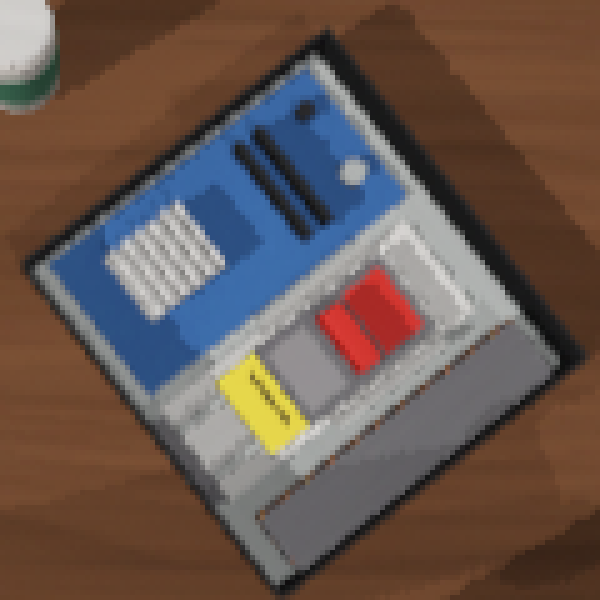

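```bash
cat >> h.py <<'E'
from scipy.spatial.transform import Rotation as Ro
def tool():
    o=arm.get_obs(); return np.array(o["eef_pos"]),Ro.from_euler("xyz",o["eef_rot"],degrees=True).as_matrix(),o
def delta(P,yaw=None):
    p,R,o=tool(); d=R.T@(np.array(P,float)-p)
    y=o["eef_rot"][2]
    out=f"t {o['time_s']:.2f} p {np.round(p,1)} rpy {np.round(o['eef_rot'],2)} F {np.round(o['wrist_force'],1)} w {o['gripper_width']:.1f} | d_tool mm {np.round(d,1)}"
    if yaw is not None:
        a=(yaw-y+90)%180-90; out+=f" turn about tool z rad {-np.radians(a):.3f} j6 {o['joint_positions'][5]:.0f}"
    print(out)
E
python3 - <<'E'
from h import *
s=snap("wrist");c,d=ray(s,[256,192]);p,R,o=tool()
print("cam in tool",R.T@(c-p),"axis",R.T@d[0])
t=snap("top")
cor=np.array([(325,40),(30,265),(280,585),(580,360)])/5+[235,130]
P=onz(t,cor,60);print(P,np.linalg.norm(np.diff(P,axis=0),axis=1),P.mean(0))
print(onz(t,np.array([(350,340)])/5+[235,130],64))
print(onz(t,np.array([(114,340)])/4+[115,110],59))
delta([540,-210,350],129-180)
E
```

```text
cam in tool [  -1.8115558   -68.90761199 -134.84826883] axis [-0.01156351  0.25891042  0.96591512]
[[ 732.08524419 -191.82223085   60.        ]
 [ 587.88021062  -14.00342351   60.        ]
 [ 397.96046759 -170.19162529   60.        ]
 [ 538.49942456 -350.78422655   60.        ]] [228.94239439 245.89482135 228.83375201] [ 564.10633674 -181.70037655   60.        ]
[[ 546.82439898 -209.59983078   64.        ]]
[[543.61074272 280.67941681  59.        ]]
t 0.30 p [ 286.1 -611.1  249.2] rpy [-1.800e+02  5.000e-02 -6.492e+01] F [0.3 0.2 0.2] w 88.2 | d_tool mm [-255.7 -400.  -100.6] turn about tool z rad -0.243 j6 -2
```

Call:
{"name": "move_arm", "arguments": {"increments": [60, -0.032, -0.05, -0.0125, 0, 60, -0.032, -0.05, -0.0125, 0, 60, -0.032, -0.05, -0.0125, 0, 60, -0.032, -0.05, -0.0125, 0, 60, -0.032, -0.05, -0.0125, 0, 60, -0.032, -0.05, -0.0125, 0, 60, -0.032, -0.05, -0.0125, 0, 60, -0.032, -0.05, -0.0125, 0, 60, 0, 0, 0, -0.12, 60, 0, 0, 0, -0.12, 60, 0, 0, 0, 0]}}

```text
time_s: 1.68
eef_pos: [548.2, -196.9, 352.7]
eef_rot: [-179.8, -0.1, -50.8]
wrist_force: [0.4, 0.1, -0.3]
gripper_width: 52.7
```

```bash
python3 - <<'E'
from h import *
delta([547,-210,350],-51)
s=snap("wrist","w1")
E
```

```text
t 1.68 p [ 548.2 -196.9  352.7] rpy [-1.7977e+02 -8.0000e-02 -5.0850e+01] F [ 0.4  0.1 -0.3] w 52.7 | d_tool mm [9.4 9.2 2.7] turn about tool z rad 0.003 j6 29
```

View pics/w1.png

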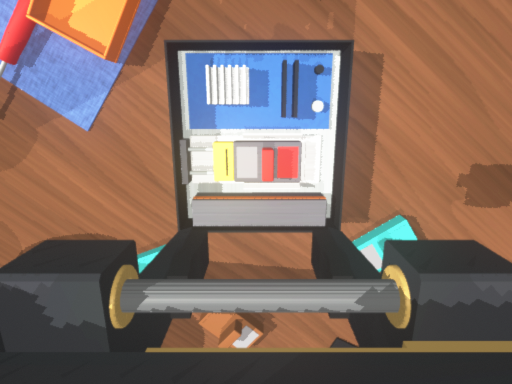

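```bash
python3 - <<'E'
from h import *
s=snap("wrist");crop(s,160,120,340,240,4,"w1c")
E
```

```text
(no output)
```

View pics/w1c.png

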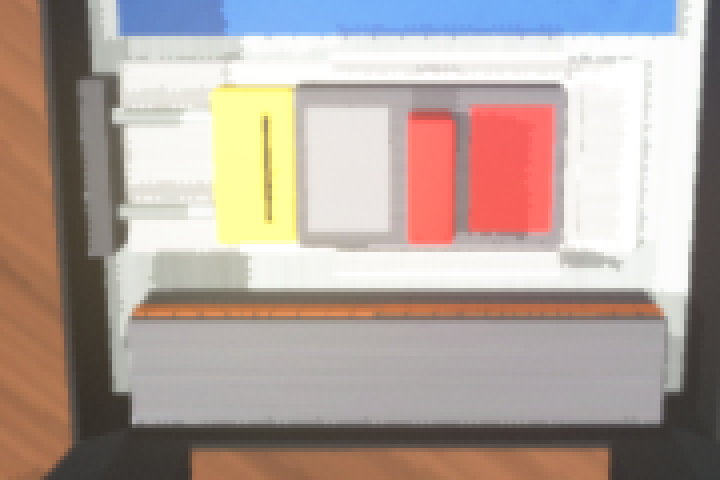

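```bash
python3 - <<'E'
from h import *
s=snap("wrist")
f=lambda a:np.array(a)/4+[160,120]
p,R,o=tool()
B=onz(s,f([(297,84),(566,84),(566,248),(297,248)]),34)
print(B[:,:2],np.linalg.norm(np.diff(B,axis=0),axis=1),B.mean(0))
d=B[0]-B[1]+B[3]-B[2];print("bay y dir",np.degrees(np.arctan2(d[1],d[0])))
G=onz(s,f([(408,112),(455,112),(455,242),(408,242)]),64)
print(G[:,:2],np.linalg.norm(np.diff(G,axis=0),axis=1),G.mean(0))
P=onz(s,f([(132,318),(664,318),(664,425),(132,425)]),50)
print(P[:,:2],np.linalg.norm(np.diff(P,axis=0),axis=1),P.mean(0))
C=onz(s,np.array([(166,42),(353,41),(342,229),(178,229)]),60)
print(C[:,:2],np.linalg.norm(np.diff(C,axis=0),axis=1),C.mean(0))
d=P[0]-P[1]+P[3]-P[2];print("PU dir",np.degrees(np.arctan2(d[1],d[0])))
# second view of grip from top cam
t=snap("top");m=mask(t["color"],0,4,150,80)
print("top proj of guess", proj(t,[[*B.mean(0)[:2],64],[*B.mean(0)[:2],34]]))
print("in wrist",(proj(s,[[*B.mean(0)[:2],64]])-[160,120])*4)
E
```

```text
[[ 543.83339818 -152.08065262]
 [ 605.31743116 -227.62734802]
 [ 559.4427195  -267.72838073]
 [ 495.80293389 -189.51116865]] [ 97.4042581   60.93096089 100.83627611] [ 551.09912068 -209.2368875    34.        ]
bay y dir 129.1366228866283
[[ 563.95585293 -187.20766166]
 [ 574.04664624 -199.60699752]
 [ 539.27016447 -228.60850135]
 [ 528.89927666 -215.86217591]] [15.98648302 45.28234654 16.43241085] [ 551.54298507 -207.82133411   64.        ]
[[ 440.48343824 -157.43980104]
 [ 563.74401003 -308.95348649]
 [ 532.73518271 -337.20153852]
 [ 406.54420604 -182.05507185]] [195.3191374   41.94639216 199.98647132] [ 485.87670925 -246.41247448   50.        ]
[[ 590.30819356   -9.32294393]
 [ 740.12457879 -191.46763981]
 [ 545.96002378 -354.1953082 ]
 [ 393.53703952 -166.79378663]] [235.842404   253.33805179 241.56178592] [ 567.48245891 -180.44491964   60.        ]
PU dir 129.12650075341784
top proj of guess [[304.9026079  196.59251057]
 [303.56452305 197.2396624 ]]
in wrist [[433.84444666 181.44441279]]
```

```bash
python3 - <<'E'
from h import *
delta([551.3,-208.5,110],-50.9)
E
```

```text
t 1.88 p [ 547.8 -197.6  352.5] rpy [-1.7978e+02 -6.0000e-02 -5.0950e+01] F [-0.8  0.1 -0.5] w 52.9 | d_tool mm [ 10.4   5.  242.5] turn about tool z rad -0.001 j6 29
```

Call:
{"name": "move_arm", "arguments": {"increments": [60, 0.01, 0.005, 0.05, 0, 60, 0, 0, 0.05, 0, 60, 0, 0, 0.05, 0, 60, 0, 0, 0.05, 0, 60, 0, 0, 0.04, 0, 60, 0, 0, 0, 0]}}

```text
time_s: 2.62
eef_pos: [552.0, -212.3, 108.2]
eef_rot: [-179.7, -0.3, -51.6]
wrist_force: [0.0, 0.1, 0.2]
gripper_width: 52.9
```

```bash
python3 - <<'E'
from h import *
delta([551.3,-208.5,48],-50.9)
s=snap("wrist","w2")
E
```

```text
t 2.62 p [ 552.  -212.3  108.2] rpy [-179.65   -0.34  -51.61] F [0.  0.1 0.2] w 52.9 | d_tool mm [-3.8 -1.5 60.2] turn about tool z rad -0.012 j6 28
```

View pics/w2.png

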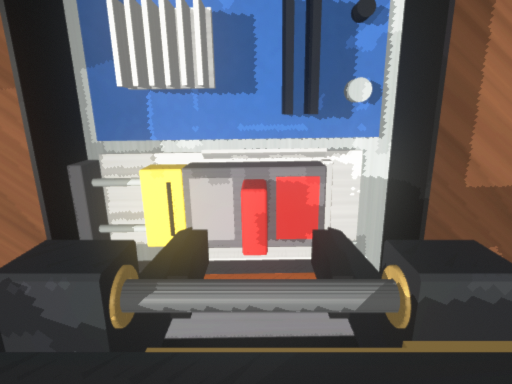

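```bash
python3 - <<'E'
from h import *
s=snap("wrist")
crop(s,130,150,340,280,3.7,"w2c")
m=mask(s["color"],0,4,150,80)
for c in blobs(m): print(cv2.boundingRect(c))
G=onz(s,[(242,181),(268,181)],64);print(G.mean(0))
B=onz(s,[(186,163),(325,161)],34);print(B,np.linalg.norm(B[0]-B[1]))
a=np.radians(-50.9);ex=np.array([np.cos(a),np.sin(a)]);ey=np.array([np.sin(a),-np.cos(a)])
print("grip centre",G.mean(0)[:2]-22*ey,"from body",B.mean(0)[:2]-30*ey)
E
```

```text
(273, 177, 43, 62)
(238, 181, 26, 74)
[ 573.13354566 -192.94532996   64.        ]
[[ 548.30724366 -151.908316     34.        ]
 [ 608.84966884 -226.04373548   34.        ]] 95.71544112006822
grip centre [ 590.20656662 -179.0704622 ] from body [ 601.85984846 -170.05575152]
```

View pics/w2c.png

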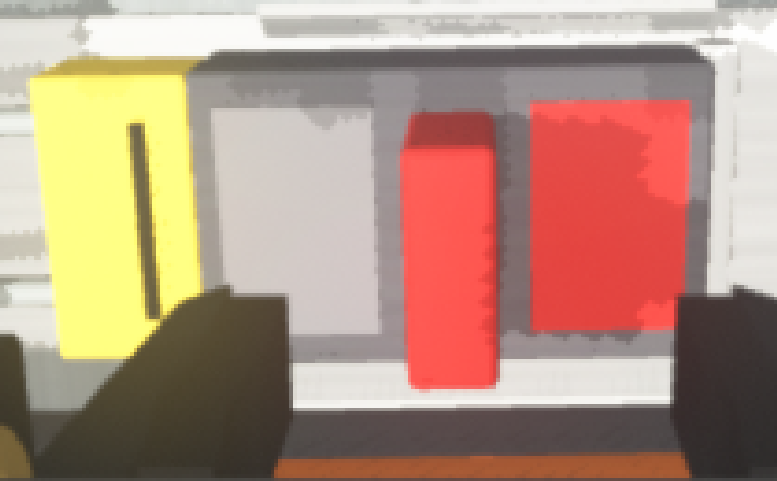

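```bash
python3 - <<'E'
from h import *
s=snap("wrist")
f=lambda a:np.array(a)/3.7+[130,150]
G=onz(s,f([(401,147),(494,147),(498,388),(409,388)]),64);print(G,np.linalg.norm(np.diff(G,axis=0),axis=1),G.mean(0))
B=onz(s,f([(190,73),(714,66)]),34);print(B,np.linalg.norm(B[0]-B[1]))
a=np.radians(-50.9);ey=np.array([np.sin(a),-np.cos(a)])
print("from body",B.mean(0)[:2]+30*ey)
d=B[0]-B[1];print(np.degrees(np.arctan2(d[1],d[0])));d=G[0]-G[3];print(np.degrees(np.arctan2(d[1],d[0])))
delta([*G.mean(0)[:2],48],-50.9)
E
```

```text
[[ 563.94324533 -189.28087747   64.        ]
 [ 573.48096033 -201.34672516   64.        ]
 [ 539.96032858 -229.09440749   64.        ]
 [ 530.33788977 -216.84476096   64.        ]] [15.38026944 43.51513102 15.5770719 ] [ 551.930606   -209.14169277   64.        ]
[[ 543.76852945 -152.63793027   34.        ]
 [ 606.29782262 -229.43558003   34.        ]] 99.0342946348709
from body [ 551.75178382 -209.95702937]
129.15277112645953
39.359389581905155
t 2.77 p [ 556.3 -214.   114.1] rpy [-179.35   -0.89  -51.57] F [-0.8 -0.4 -0. ] w 53.1 | d_tool mm [-7.5  1.2 66. ] turn about tool z rad -0.012 j6 28
```

```bash
python3 - <<'E'
from h import *
delta([551.8,-209.3,48],-50.9)
delta([551.8,-209.3,48],-50.9)
snap("wrist")
delta([551.8,-209.3,48],-50.9)
E
```

```text
t 2.77 p [ 556.3 -214.   114.1] rpy [-179.35   -0.89  -51.57] F [-0.8 -0.4 -0. ] w 53.1 | d_tool mm [-7.5  1.4 66. ] turn about tool z rad -0.012 j6 28
t 2.77 p [ 556.3 -214.   114.1] rpy [-179.35   -0.89  -51.57] F [-0.8 -0.4 -0. ] w 53.1 | d_tool mm [-7.5  1.4 66. ] turn about tool z rad -0.012 j6 28
t 2.83 p [ 556.9 -214.2  114.8] rpy [-179.31   -0.97  -51.56] F [ 0.6 -0.5 -0.2] w 52.4 | d_tool mm [-8.1  1.8 66.7] turn about tool z rad -0.012 j6 28
```

Call:
{"name": "move_arm", "arguments": {"increments": [60, -0.008, 0.002, 0.02, -0.012, 60, 0, 0, 0, 0, 60, 0, 0, 0, 0]}}

```text
time_s: 3.2
eef_pos: [556.2, -211.6, 102.6]
eef_rot: [-179.0, -1.7, -50.9]
wrist_force: [-0.5, -0.4, -0.3]
gripper_width: 52.6
```

```bash
python3 - <<'E'
from h import *
delta([551.8,-209.3,48],-50.9)
snap("wrist")
delta([551.8,-209.3,48],-50.9)
E
```

```text
t 3.20 p [ 556.2 -211.6  102.6] rpy [-178.95   -1.68  -50.91] F [-0.5 -0.4 -0.3] w 52.6 | d_tool mm [-6.2  2.9 54.4] turn about tool z rad -0.000 j6 27
t 3.25 p [ 556.  -211.6  102.5] rpy [-178.97   -1.66  -50.91] F [ 0.9  0.6 -0.4] w 53.0 | d_tool mm [-6.   2.8 54.3] turn about tool z rad -0.000 j6 27
```

Call:
{"name": "move_arm", "arguments": {"increments": [60, -0.006, 0.003, -0.03, 0, 60, 0, 0, -0.0, 0, 60, 0, 0, 0, 0]}}

```text
time_s: 3.62
eef_pos: [550.4, -209.2, 135.0]
eef_rot: [-178.9, -1.8, -50.9]
wrist_force: [0.2, 0.6, -0.9]
gripper_width: 52.4
```

```bash
python3 - <<'E'
from h import *
delta([551.8,-209.3,48],-50.9)
E
```

```text
t 3.62 p [ 550.4 -209.2  135. ] rpy [-178.87   -1.85  -50.94] F [ 0.2  0.6 -0.9] w 52.4 | d_tool mm [-1.8  0.7 87. ] turn about tool z rad -0.001 j6 28
```

Call:
{"name": "move_arm", "arguments": {"increments": [60, 0, 0, 0.01, 0, 60, 0, 0, 0.01, 0, 60, 0, 0, 0.01, 0, 60, 0, 0, 0.01, 0, 60, 0, 0, 0.005, 0, 60, 0, 0, 0.002, 0]}}

```text
time_s: 4.38
eef_pos: [550.1, -209.0, 80.8]
eef_rot: [-179.0, -1.5, -50.9]
wrist_force: [-0.2, 0.4, 0.6]
gripper_width: 52.9
```

```bash
python3 - <<'E'
from h import *
delta([551.8,-209.3,48],-50.9)
o=arm.get_obs();print(o['joint_positions'],o['dq'])
E
```

```text
t 4.38 p [ 550.1 -209.    80.8] rpy [-179.04   -1.53  -50.94] F [-0.2  0.4  0.6] w 52.9 | d_tool mm [ 0.4 -0.6 32.8] turn about tool z rad -0.001 j6 28
[-23.30777221  13.99714126 112.60500622   0.18255799  51.59309546
  27.50453605] [ 0.01658591  1.54674284  0.58077592  0.01691576 -1.87255258 -0.0178126 ]
```

Call:
{"name": "move_arm", "arguments": {"increments": [60, 0, 0, 0.008, 0, 60, 0.0005, -0.0005, 0.008, 0, 60, 0, 0, 0.006, 0, 60, 0, 0, 0.003, 0, 60, 0, 0, 0.001, 0]}}

```text
time_s: 5.0
eef_pos: [552.3, -209.6, 53.6]
eef_rot: [-179.0, -1.6, -50.9]
wrist_force: [-0.0, 0.1, -0.6]
gripper_width: 52.9
```

```bash
python3 - <<'E'
from h import *
delta([551.8,-209.3,48],-50.9)
o=arm.get_obs();print(o['joint_positions'],o['dq'])
E
```

```text
t 5.00 p [ 552.3 -209.6   53.6] rpy [-179.     -1.6   -50.94] F [-0.   0.1 -0.6] w 52.9 | d_tool mm [-0.6  0.3  5.6] turn about tool z rad -0.001 j6 28
[-23.27514461  16.21138554 113.22665821   0.18879491  48.68440841
  27.52442767] [-0.02569713  0.64545302  0.17533808 -0.04672181 -0.93880027  0.01676584]
```

Good alignment. Down 5 mm more, then close at 30 N.

Call:
{"name": "move_arm", "arguments": {"force": 35, "increments": [60, -0.0005, 0, 0.004, 0, 60, 0, 0, 0.001, 0, 0, 0, 0, 0, 0, 0, 0, 0, 0, 0, 0, 0, 0, 0, 0]}}

```text
time_s: 5.62
eef_pos: [552.5, -209.4, 48.9]
eef_rot: [-179.0, -1.7, -50.9]
wrist_force: [0.2, 0.3, 0.6]
gripper_width: 25.7
```

```bash
python3 - <<'E'
from h import *
delta([551.8,-209.3,48],-50.9)
E
```

```text
t 5.62 p [ 552.5 -209.4   48.9] rpy [-178.97   -1.66  -50.94] F [0.2 0.3 0.6] w 25.7 | d_tool mm [-0.6  0.5  0.8] turn about tool z rad -0.001 j6 28
```

Call:
{"name": "move_arm", "arguments": {"increments": [0, 0, 0, 0, 0, 0, 0, 0, 0, 0, 0, 0, 0, 0, 0]}}

```text
time_s: 6.0
eef_pos: [551.7, -208.5, 48.8]
eef_rot: [-179.0, -1.5, -51.0]
wrist_force: [-0.1, 0.2, -0.3]
gripper_width: 16.0
```

Call:
{"name": "move_arm", "arguments": {"increments": [0, 0, 0, -0.005, 0, 0, 0, 0, -0.01, 0, 0, 0, 0, -0.015, 0, 0, 0, 0, -0.02, 0, 0, 0, 0, -0.03, 0, 0, 0, 0, -0.03, 0, 0, 0, 0, -0.02, 0, 0, 0, 0, -0.01, 0, 0, 0, 0, -0.003, 0]}}

```text
time_s: 7.12
eef_pos: [545.8, -207.3, 200.0]
eef_rot: [-179.0, -1.6, -50.9]
wrist_force: [0.1, -0.0, -1.6]
gripper_width: 15.7
```

```bash
python3 - <<'E'
from h import *
delta([551.8,-209.3,48],-50.9)
s=snap("wrist","w3");t=snap("top","t3")
crop(t,115,110,245,250,4,"t3_mat")
u=snap("scene","s3")
E
```

```text
t 7.12 p [ 545.8 -207.3  200. ] rpy [-179.04   -1.63  -50.92] F [ 0.1 -0.  -1.6] w 15.7 | d_tool mm [  1.   -0.9 152.2] turn about tool z rad -0.000 j6 28
```

View pics/w3.png

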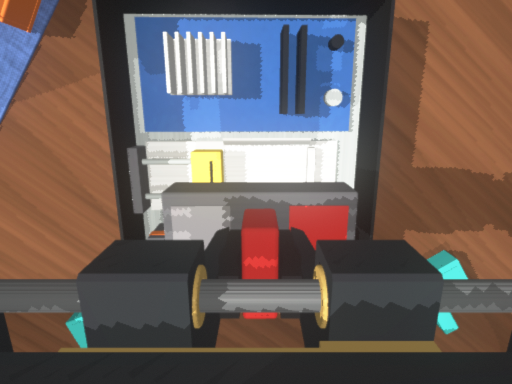

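View pics/s3.png

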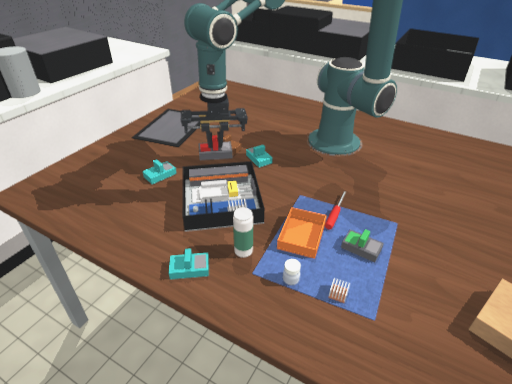

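```bash
python3 - <<'E'
from h import *
t=snap("top")
C=onz(t,np.array([(257,215),(393,194),(424,382),(287,404)])/4+[115,110],38)
print(C[:,:2],np.linalg.norm(np.diff(C,axis=0),axis=1),C.mean(0))
d=C[0]-C[3]+C[1]-C[2];print("tray yaw",np.degrees(np.arctan2(d[1],d[0])))
print("can",onz(t,[[237,132]],140),"jar",onz(t,[[187.5,133]],58),"sd",onz(t,np.array([(268,380),(270,495),(272,555)])/4+[115,110],15))
delta([*C.mean(0)[:2],220],np.degrees(np.arctan2(d[1],d[0])))
E
```

```text
[[645.36877362 180.81811503]
 [664.75368439  75.62561712]
 [518.60192316  46.6719316 ]
 [498.92399617 151.69621992]] [106.96371526 148.99212468 106.85186918] [581.91209433 113.70297092  38.        ]
tray yaw 11.226360160628214
can [[725.7419199   -1.46283193 140.        ]] jar [[738.51952757 155.19444168  58.        ]] sd [[517.97348789 171.61857257  15.        ]
 [427.89322285 166.40671346  15.        ]
 [381.32329577 162.96577382  15.        ]]
t 7.33 p [ 545.1 -207.1  197.9] rpy [-179.12   -1.48  -50.92] F [-0.8  0.1 -3.1] w 15.5 | d_tool mm [-225.1 -231.2  -24.4] turn about tool z rad -1.085 j6 28
```

View pics/t3_mat.png

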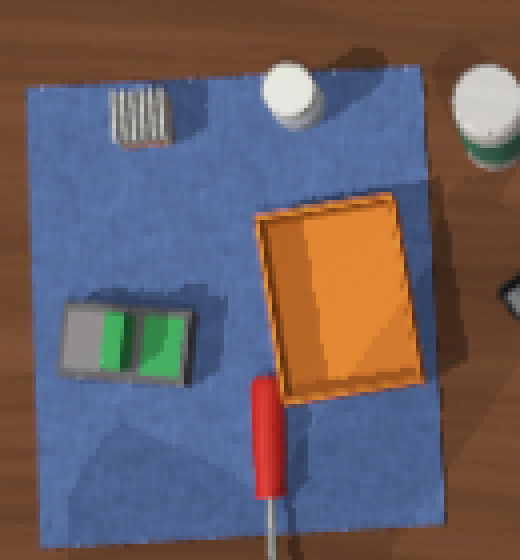

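Call:
{"name": "move_arm", "arguments": {"increments": [0, -0.015, -0.015, -0.008, 0, 0, -0.035, -0.035, -0.008, 0, 0, -0.045, -0.045, -0.008, 0, 0, -0.045, -0.045, 0, 0, 0, -0.045, -0.045, 0, 0, 0, -0.03, -0.035, 0, 0, 0, -0.01, -0.01, 0, -0.05, 0, 0, 0, 0, -0.15, 0, 0, 0, 0, -0.18, 0, 0, 0, 0, -0.18, 0, 0, 0, 0, -0.18, 0, 0, 0, 0, -0.18, 0, 0, 0, 0, -0.1, 0, 0, 0, 0, -0.04]}}

```text
time_s: 9.07
eef_pos: [573.4, 121.6, 213.9]
eef_rot: [179.4, -0.5, 12.2]
wrist_force: [0.3, 0.2, -3.1]
gripper_width: 15.9
```

```bash
python3 - <<'E'
from h import *
delta([582,114,120],11.2)
s=snap("wrist","w4")
delta([582,114,120],11.2)
E
```

```text
t 9.07 p [573.4 121.6 213.9] rpy [179.41  -0.51  12.24] F [ 0.3  0.2 -3.1] w 15.9 | d_tool mm [ 6.   8.3 94. ] turn about tool z rad 0.018 j6 -2
t 9.12 p [573.3 121.6 213.8] rpy [179.41  -0.5   12.29] F [-0.5 -0.7 -3.1] w 15.7 | d_tool mm [ 6.1  8.3 93.9] turn about tool z rad 0.019 j6 -2
```

View pics/w4.png

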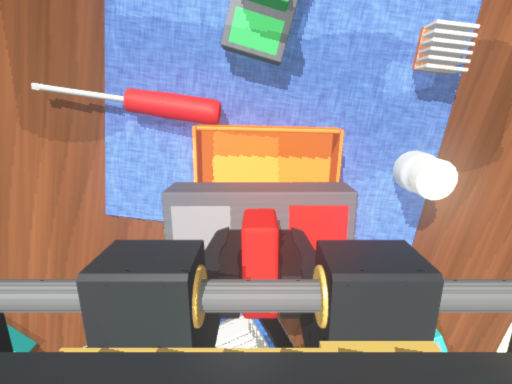

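```bash
python3 - <<'E'
from h import *
s=snap("wrist")
B=onz(s,[(194,126),(342,128)],38);d=B[1]-B[0];print(B,np.linalg.norm(d),np.degrees(np.arctan2(d[1],d[0])))
n=np.array([d[1],-d[0]])/np.linalg.norm(d[:2]);c=B.mean(0)[:2]+55*n;print("tray centre",c)
delta([582,114,120],11.2)
E
```

```text
[[502.02526376 158.71836422  38.        ]
 [644.06982007 187.87186377  38.        ]] 145.0054568391701 11.598428380180335
tray centre [584.10534974 119.41817193]
t 9.18 p [573.4 121.6 213.8] rpy [179.41  -0.51  12.13] F [-0.9  0.1 -2.9] w 15.7 | d_tool mm [ 6.   8.3 94. ] turn about tool z rad 0.016 j6 -2
```

Call:
{"name": "move_arm", "arguments": {"increments": [0, 0.003, 0.003, 0.01, 0.01, 0, 0.004, 0.003, 0.02, 0.006, 0, 0, 0, 0.025, 0, 0, 0, 0, 0.025, 0, 0, 0, 0, 0.025, 0, 0, 0, 0, 0.015, 0, 0, 0, 0, 0.01, 0, 0, 0, 0, 0.004, 0]}}

```text
time_s: 10.18
eef_pos: [581.8, 114.0, 68.0]
eef_rot: [179.4, -0.2, 10.9]
wrist_force: [0.2, 0.1, -2.6]
gripper_width: 15.5
```

```bash
python3 - <<'E'
from h import *
delta([583,116,47.8],11.3)
s=snap("wrist","w5")
E
```

```text
t 10.18 p [581.8 114.   68. ] rpy [179.4   -0.19  10.9 ] F [ 0.2  0.1 -2.6] w 15.5 | d_tool mm [ 1.5 -2.  20.2] turn about tool z rad -0.007 j6 -1
```

View pics/w5.png

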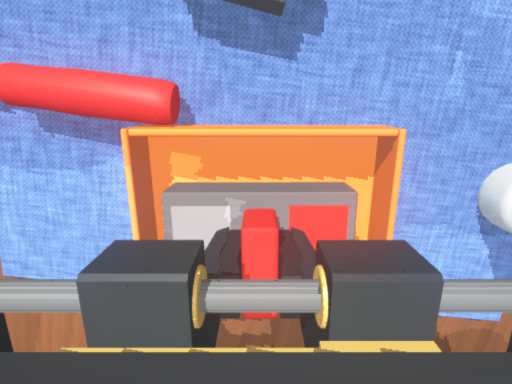

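The drive hangs centred inside the tray walls, with the left wall at 125 to 165 and the right at 355 to 400. I'll lower the last 20 mm slowly.

Call:
{"name": "move_arm", "arguments": {"increments": [0, 0.001, -0.002, 0.006, 0, 0, 0, 0, 0.005, 0, 0, 0, 0, 0.004, 0, 0, 0, 0, 0.002, 0]}}

```text
time_s: 10.72
eef_pos: [584.7, 116.6, 52.4]
eef_rot: [179.4, -0.5, 10.9]
wrist_force: [0.4, -0.4, -3.0]
gripper_width: 15.8
```

Call:
{"name": "move_arm", "arguments": {"increments": [0, 0, 0, 0.003, 0, 0, 0, 0, 0.002, 0, 0, 0, 0, 0.001, 0]}}

```text
time_s: 11.1
eef_pos: [585.2, 116.4, 48.4]
eef_rot: [179.4, -0.5, 10.9]
wrist_force: [-3.6, -1.0, 5.6]
gripper_width: 15.7
```

Call:
{"name": "move_arm", "arguments": {"increments": [0, 0, 0, 0.001, 0, 0, 0, 0, 0.001, 0, 30, 0, 0, 0, 0, 50, 0, 0, 0, 0, 50, 0, 0, 0, 0]}}

```text
time_s: 11.72
eef_pos: [587.0, 116.7, 49.3]
eef_rot: [179.4, -0.7, 10.9]
wrist_force: [0.8, -0.3, -0.2]
gripper_width: 43.1
```

Call:
{"name": "move_arm", "arguments": {"increments": [50, 0, 0, -0.005, 0, 50, 0, 0, -0.015, 0, 50, 0, 0, -0.03, 0, 50, 0, 0, -0.05, 0, 50, 0, 0, -0.05, 0, 50, 0, 0, -0.04, 0, 50, 0, 0, -0.02, 0, 50, 0, 0, -0.005, 0]}}

```text
time_s: 12.72
eef_pos: [584.1, 118.7, 277.8]
eef_rot: [179.4, -1.0, 10.9]
wrist_force: [0.5, -0.8, -0.8]
gripper_width: 44.1
```

```bash
python3 - <<'E'
from h import *
delta([542,275,240])
s=snap("wrist","w6");t=snap("top","t6")
crop(t,115,110,245,250,4,"t6_mat")
E
```

```text
t 12.72 p [584.1 118.7 277.8] rpy [179.38  -1.    10.91] F [ 0.5 -0.8 -0.8] w 44.1 | d_tool mm [ -12.4 -161.9   35.9]
```

View pics/w6.png

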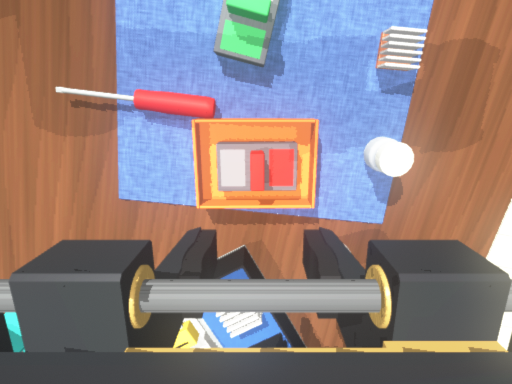

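Call:
{"name": "move_arm", "arguments": {"increments": [60, -0.002, -0.02, 0, 0, 60, -0.003, -0.04, 0, 0.1, 60, 0, 0, 0, 0.17, 60, 0, 0, 0, 0.18, 60, 0, 0, 0, 0.18, 60, 0, 0, 0, 0.18, 60, 0, 0, 0, 0.18, 60, 0, 0, 0, 0.18, 60, 0, 0, 0, 0.18, 60, 0, 0, 0, 0.18, 60, 0, 0, 0, 0.18, 60, 0, 0, 0, 0.13, 60, 0, 0, 0, 0.05, 60, 0, 0, 0, 0]}}

```text
time_s: 14.58
eef_pos: [547.4, 191.5, 247.0]
eef_rot: [178.4, -1.1, -100.6]
wrist_force: [-0.5, 0.4, -0.6]
gripper_width: 52.9
```

```bash
python3 - <<'E'
from h import *
delta([542,275,280],-94.5)
E
```

```text
t 14.57 p [547.4 191.5 247. ] rpy [ 178.41   -1.11 -100.61] F [-0.5  0.4 -0.6] w 52.9 | d_tool mm [-80.4  21.6 -33.9] turn about tool z rad -0.107 j6 118
```

Call:
{"name": "move_arm", "arguments": {"increments": [60, -0.02, 0.005, 0, -0.04, 60, -0.03, 0.008, 0, -0.04, 60, -0.02, 0.006, 0, -0.025, 60, -0.008, 0.002, 0, 0, 60, -0.002, 0, 0, 0]}}

```text
time_s: 15.2
eef_pos: [534.6, 280.3, 243.7]
eef_rot: [178.1, -1.0, -93.9]
wrist_force: [-0.3, 0.3, -0.3]
gripper_width: 52.9
```

```bash
python3 - <<'E'
from h import *
delta([542,275,120],-94.5)
s=snap("wrist","w7")
crop(s,160,110,360,230,3.9,"w7c")
E
```

```text
t 15.20 p [534.6 280.3 243.7] rpy [178.06  -0.96 -93.93] F [-0.3  0.3 -0.3] w 52.9 | d_tool mm [  2.7 -12.  123.4] turn about tool z rad 0.010 j6 119
```

View pics/w7.png

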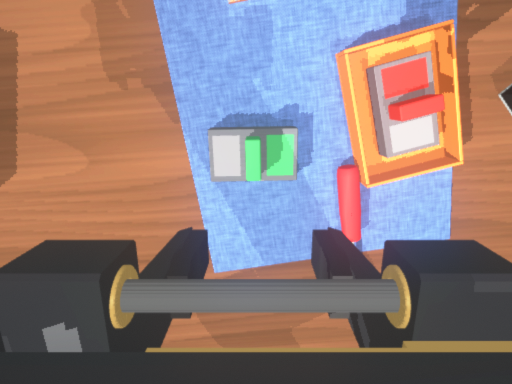

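View pics/w7c.png

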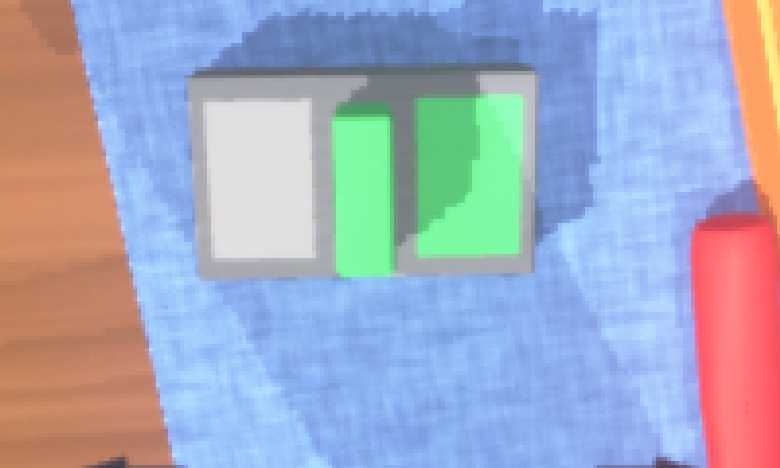

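```bash
python3 - <<'E'
from h import *
s=snap("wrist")
f=lambda a:np.array(a)/3.9+[160,110]
B=onz(s,f([(189,76),(538,73),(534,272),(200,278)]),29)
print(B[:,:2],np.linalg.norm(np.diff(B,axis=0),axis=1),B.mean(0))
d=B[1]-B[0]+B[2]-B[3];print(np.degrees(np.arctan2(d[1],d[0])))
G=onz(s,f([(332,116),(392,116),(392,276),(338,276)]),59)
print(G[:,:2],np.linalg.norm(np.diff(G,axis=0),axis=1),G.mean(0))
d=G[0]-G[3]+G[1]-G[2];print(np.degrees(np.arctan2(d[1],d[0])))
delta([542,275,80],-94.5)
E
```

```text
[[576.88587772 332.09643508]
 [570.93036626 233.81189103]
 [512.88905611 236.7835946 ]
 [518.15492113 335.67697228]] [98.46481461 58.11733568 99.03347658] [544.7150553  284.59222325  29.        ]
-93.25718392207386
[[566.75843175 291.70487947]
 [565.6732271  276.12266076]
 [522.68042784 278.98593407]
 [523.72953499 293.57661747]] [15.61996188 43.0880392  14.62835151] [544.71040542 285.09752294  59.        ]
-3.15063146038405
t 15.30 p [534.8 279.6 243.7] rpy [178.07  -0.96 -93.99] F [-0.  -0.1 -0. ] w 52.8 | d_tool mm [  1.3 -13.  163.4] turn about tool z rad 0.009 j6 119
```

```bash
python3 - <<'E'
from h import *
delta([544.7,284.8,80],-93.2)
print(arm.get_obs()['joint_positions'])
E
```

```text
t 15.30 p [534.8 279.6 243.7] rpy [178.07  -0.96 -93.99] F [-0.  -0.1 -0. ] w 52.8 | d_tool mm [ -8.6 -15.  163.2] turn about tool z rad -0.014 j6 119
[2.51755199e+01 9.00212958e+00 9.98981444e+01 1.08430000e-01
 7.32545578e+01 1.19148409e+02]
```

Call:
{"name": "move_arm", "arguments": {"increments": [60, -0.004, -0.007, 0.03, -0.014, 60, -0.004, -0.007, 0.04, 0, 60, 0, 0, 0.045, 0, 60, 0, 0, 0.03, 0, 60, 0, 0, 0, 0]}}

```text
time_s: 15.92
eef_pos: [548.0, 281.3, 97.3]
eef_rot: [178.4, -0.9, -93.5]
wrist_force: [-0.3, -0.3, 0.1]
gripper_width: 52.8
```

```bash
python3 - <<'E'
from h import *
delta([544.7,284.8,44],-93.2)
s=snap("wrist","w8")
delta([544.7,284.8,44],-93.2)
E
```

```text
t 15.93 p [548.  281.3  97.3] rpy [178.36  -0.87 -93.45] F [-0.3 -0.3  0.1] w 52.8 | d_tool mm [-4.1  2.  53.3] turn about tool z rad -0.004 j6 118
t 15.97 p [549.2 281.9  99. ] rpy [178.51  -0.79 -93.46] F [-0.2  0.  -0.2] w 53.2 | d_tool mm [-3.4  3.3 55.1] turn about tool z rad -0.004 j6 118
```

View pics/w8.png

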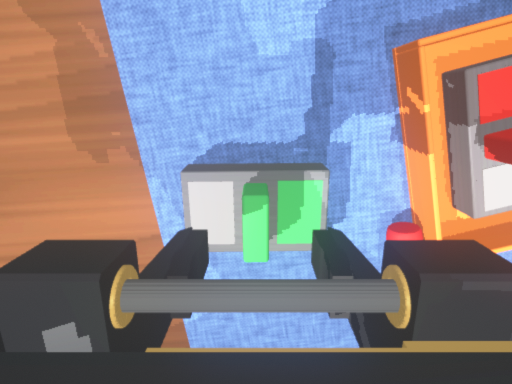

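Call:
{"name": "move_arm", "arguments": {"increments": [60, -0.003, 0.003, 0.025, -0.004, 60, 0, 0, 0, 0, 60, 0, 0, 0, 0]}}

```text
time_s: 16.35
eef_pos: [550.8, 285.8, 80.7]
eef_rot: [179.1, -0.5, -93.3]
wrist_force: [-0.4, 0.7, -0.2]
gripper_width: 53.2
```

```bash
python3 - <<'E'
from h import *
s=snap("wrist","w9")
crop(s,150,140,350,270,3.9,"w9c")
delta([544.7,284.8,44],-93.2)
E
```

```text
t 16.40 p [550.5 285.7  80.6] rpy [179.03  -0.52 -93.31] F [ 0.4 -0.5 -0.2] w 52.9 | d_tool mm [ 0.9  5.2 36.7] turn about tool z rad -0.002 j6 118
```

View pics/w9c.png

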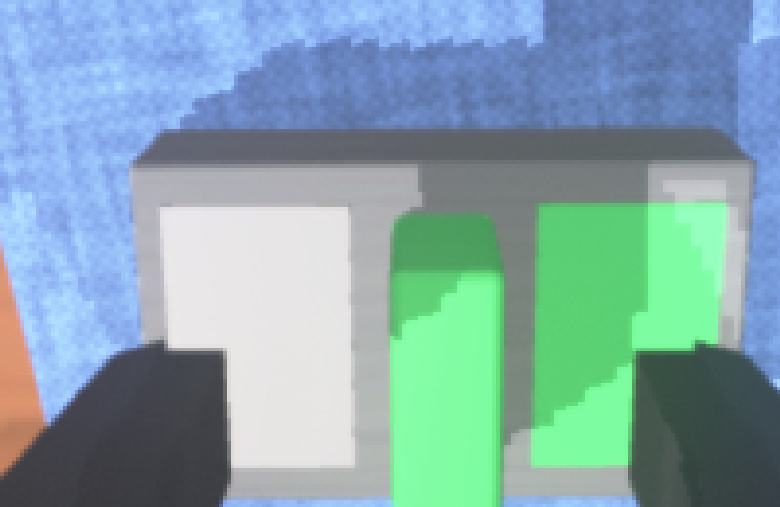

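```bash
python3 - <<'E'
from h import *
s=snap("wrist")
f=lambda a:np.array(a)/3.9+[150,140]
B=onz(s,f([(133,167),(752,162)]),29)
G=onz(s,f([(390,270),(502,270)]),59)
d=B[1]-B[0];a=np.arctan2(d[1],d[0]);ey=np.array([np.sin(a),-np.cos(a)])
print(np.linalg.norm(d),np.degrees(a),B.mean(0)[:2]+30*ey,np.linalg.norm(G[1]-G[0]),G.mean(0)[:2]+22*ey)
delta([544.7,284.8,44],-93.2)
E
```

```text
97.78251701497796 -92.87205872874081 [543.86498858 284.99107304] 15.2144879810543 [544.67901245 285.21109281]
t 16.45 p [550.3 285.6  80.3] rpy [179.01  -0.53 -93.31] F [ 0.5  0.3 -0.1] w 53.1 | d_tool mm [ 0.8  4.9 36.4] turn about tool z rad -0.002 j6 118
```

Call:
{"name": "move_arm", "arguments": {"increments": [60, 0.001, 0.006, 0.022, -0.002, 60, 0, 0, 0, 0, 60, 0, 0, 0, 0]}}

```text
time_s: 16.82
eef_pos: [546.8, 286.0, 62.5]
eef_rot: [179.4, -0.3, -93.2]
wrist_force: [0.9, -0.3, 0.4]
gripper_width: 52.7
```

```bash
python3 - <<'E'
from h import *
delta([544.4,285,44],-93.2)
E
```

```text
t 16.82 p [546.8 286.   62.5] rpy [179.36  -0.35 -93.21] F [ 0.9 -0.3  0.4] w 52.7 | d_tool mm [ 1.   2.1 18.6] turn about tool z rad -0.000 j6 119
```

Call:
{"name": "move_arm", "arguments": {"increments": [60, 0.001, 0.003, 0.013, 0, 60, 0, 0, 0.004, 0, 60, 0, 0, 0, 0]}}

```text
time_s: 17.2
eef_pos: [544.5, 285.4, 46.0]
eef_rot: [179.5, -0.3, -93.2]
wrist_force: [0.4, -0.9, -0.6]
gripper_width: 52.8
```

```bash
python3 - <<'E'
from h import *
delta([544.4,285,44],-93.2)
E
```

```text
t 17.20 p [544.5 285.4  46. ] rpy [179.48  -0.29 -93.22] F [ 0.4 -0.9 -0.6] w 52.8 | d_tool mm [0.4 0.  2. ] turn about tool z rad -0.000 j6 119
```

Call:
{"name": "move_arm", "arguments": {"force": 55, "increments": [60, 0, 0, 0.002, 0, 0, 0, 0, 0, 0, 0, 0, 0, 0, 0, 0, 0, 0, 0, 0, 0, 0, 0, 0, 0, 0, 0, 0, 0, 0]}}

```text
time_s: 17.95
eef_pos: [544.7, 285.3, 44.1]
eef_rot: [179.5, -0.3, -93.2]
wrist_force: [-0.3, -0.0, -1.0]
gripper_width: 15.5
```

```bash
python3 - <<'E'
from h import *
delta([544.4,285,44],-93.2)
E
```

```text
t 17.95 p [544.7 285.3  44.1] rpy [179.5   -0.29 -93.21] F [-0.3 -0.  -1. ] w 15.5 | d_tool mm [0.3 0.3 0.1] turn about tool z rad -0.000 j6 119
```

Call:
{"name": "move_arm", "arguments": {"increments": [0, 0, 0, -0.005, 0, 0, 0, 0, -0.015, 0, 0, 0, 0, -0.025, 0, 0, 0, 0, -0.035, 0, 0, 0, 0, -0.03, 0, 0, 0, 0, -0.015, 0, 0, 0, 0, -0.005, 0, 0, 0, 0, 0, 0]}}

```text
time_s: 18.95
eef_pos: [544.2, 285.4, 179.4]
eef_rot: [179.3, -0.4, -93.2]
wrist_force: [0.3, 0.1, -3.0]
gripper_width: 15.3
```

```bash
python3 - <<'E'
from h import *
delta([548,-205,180],-51)
s=snap("wrist","w10")
E
```

```text
t 18.95 p [544.2 285.4 179.4] rpy [179.33  -0.37 -93.2 ] F [ 0.3  0.1 -3. ] w 15.3 | d_tool mm [489.4 -31.2   2.2] turn about tool z rad -0.737 j6 119
```

View pics/w10.png

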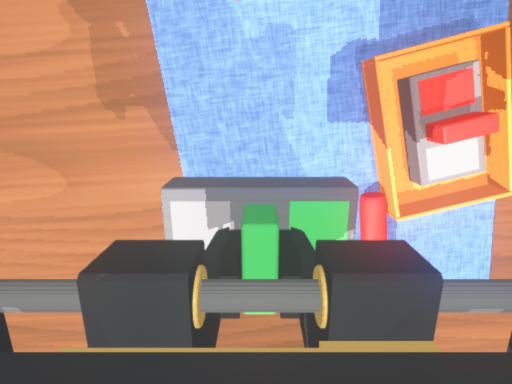

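Call:
{"name": "move_arm", "arguments": {"increments": [0, 0.015, -0.001, 0, 0, 0, 0.035, -0.002, 0, 0, 0, 0.05, -0.003, 0, 0, 0, 0.055, -0.003, 0, 0, 0, 0.055, -0.003, 0, 0, 0, 0.055, -0.003, 0, 0, 0, 0.055, -0.003, 0, 0, 0, 0.05, -0.003, 0, 0, 0, 0.035, -0.002, 0, 0, 0, 0.02, -0.001, 0, 0, 0, 0.008, 0, 0, -0.03, 0, 0, 0, 0, -0.12, 0, 0, 0, 0, -0.17, 0, 0, 0, 0, -0.18, 0, 0, 0, 0, -0.13, 0, 0, 0, 0, -0.05, 0, 0, 0, 0, 0]}}

```text
time_s: 21.12
eef_pos: [523.5, -174.4, 161.4]
eef_rot: [177.5, 1.4, -53.3]
wrist_force: [-0.4, 0.0, -2.4]
gripper_width: 15.2
```

```bash
python3 - <<'E'
from h import *
delta([548,-205,180],-51)
E
```

```text
t 21.12 p [ 523.5 -174.4  161.4] rpy [177.45   1.42 -53.32] F [-0.4  0.  -2.4] w 15.2 | d_tool mm [ 38.7  -0.5 -19.6] turn about tool z rad -0.041 j6 34
```

```bash
python3 - <<'E'
from h import *
delta([561.9,-221.7,180],-50.9)
print(arm.get_obs()['joint_positions'])
E
```

```text
t 21.12 p [ 523.5 -174.4  161.4] rpy [177.45   1.42 -53.32] F [-0.4  0.  -2.4] w 15.2 | d_tool mm [ 60.4  -1.7 -20.2] turn about tool z rad -0.042 j6 34
[-20.20290078   7.64305527 110.57934503  -1.5108432   64.36412842
  33.7719699 ]
```

Call:
{"name": "move_arm", "arguments": {"increments": [0, 0.012, 0, -0.005, -0.02, 0, 0.02, 0, -0.015, -0.02, 0, 0.017, 0, -0.015, 0, 0, 0.008, 0, -0.01, 0, 0, 0.002, 0, -0.003, 0]}}

```text
time_s: 21.75
eef_pos: [562.8, -224.3, 207.7]
eef_rot: [177.4, 1.6, -51.0]
wrist_force: [-0.5, -0.1, -2.2]
gripper_width: 15.6
```

```bash
python3 - <<'E'
from h import *
delta([561.9,-221.7,130],-50.9)
print(arm.get_obs()['joint_positions'])
E
```

```text
t 21.75 p [ 562.8 -224.3  207.7] rpy [177.38   1.64 -51.02] F [-0.5 -0.1 -2.2] w 15.6 | d_tool mm [-0.4 -4.5 77.6] turn about tool z rad -0.002 j6 28
[-23.2459548   11.06981639 101.40612785  -1.64990719  70.2007311
  28.33079885]
```

Call:
{"name": "move_arm", "arguments": {"increments": [0, 0, 0, 0.03, 0, 0, 0, 0, 0, 0, 0, 0, 0, 0, 0, 0, 0, 0, 0.03, 0, 0, 0, 0, 0, 0, 0, 0, 0, 0, 0]}}

```text
time_s: 22.5
eef_pos: [561.6, -225.0, 151.9]
eef_rot: [177.5, 1.4, -51.0]
wrist_force: [0.3, -0.5, -1.7]
gripper_width: 15.5
```

```bash
python3 - <<'E'
from h import *
delta([561.9,-221.7,130],-50.9)
print(arm.get_obs()['joint_positions'])
E
```

```text
t 22.50 p [ 561.6 -225.   151.9] rpy [177.55   1.37 -50.98] F [ 0.3 -0.5 -1.7] w 15.5 | d_tool mm [-1.9 -3.3 21.9] turn about tool z rad -0.001 j6 28
[-23.35378783  13.54471123 104.65053342  -1.71299091  64.16257431
  28.37440538]
```

Call:
{"name": "move_arm", "arguments": {"increments": [0, -0.022, 0.012, 0, 0, 0, 0, 0, 0, 0, 0, 0, 0, 0, 0]}}

```text
time_s: 22.88
eef_pos: [541.2, -216.4, 157.6]
eef_rot: [177.7, 1.0, -51.0]
wrist_force: [-0.2, -0.7, -3.3]
gripper_width: 15.8
```

```bash
python3 - <<'E'
from h import *
delta([561.9,-221.7,130],-50.9)
print(arm.get_obs()['joint_positions'])
E
```

```text
t 22.88 p [ 541.2 -216.4  157.6] rpy [177.75   0.98 -50.96] F [-0.2 -0.7 -3.3] w 15.8 | d_tool mm [ 17.6 -13.8  26.8] turn about tool z rad -0.001 j6 28
[-23.37528313  10.69872511 107.44523628  -1.71591746  63.78032259
  28.34745552]
```

Call:
{"name": "move_arm", "arguments": {"increments": [0, 0.006, -0.005, 0.006, 0, 0, 0.006, -0.005, 0.008, 0, 0, 0.004, -0.003, 0.006, 0, 0, 0.002, -0.001, 0.004, 0, 0, 0, 0, 0.001, 0]}}

```text
time_s: 23.5
eef_pos: [565.8, -223.0, 129.8]
eef_rot: [177.8, 0.9, -51.0]
wrist_force: [0.2, 0.1, -3.4]
gripper_width: 15.5
```

```bash
python3 - <<'E'
from h import *
delta([561.9,-221.7,130],-50.9)
print(arm.get_obs()['joint_positions'])
E
```

```text
t 23.50 p [ 565.8 -223.   129.8] rpy [177.78   0.93 -50.96] F [ 0.2  0.1 -3.4] w 15.5 | d_tool mm [-3.5  2.2 -0. ] turn about tool z rad -0.001 j6 29
[-23.03236511  14.84405529 105.57766853  -1.73720395  61.45404706
  28.76012793]
```

Call:
{"name": "move_arm", "arguments": {"increments": [0, -0.035, 0.02, 0.02, 0.08, 0, 0, 0, 0, 0, 0, 0, 0, 0, 0]}}

```text
time_s: 23.88
eef_pos: [525.5, -208.0, 109.8]
eef_rot: [177.6, 0.8, -55.7]
wrist_force: [-0.4, -0.1, -2.0]
gripper_width: 15.9
```

```bash
python3 - <<'E'
from h import *
delta([561.9,-221.7,130],-50.9)
print(arm.get_obs()['joint_positions'])
E
```

```text
t 23.88 p [ 525.5 -208.   109.8] rpy [177.65   0.84 -55.66] F [-0.4 -0.1 -2. ] w 15.9 | d_tool mm [ 31.5 -21.4 -21.6] turn about tool z rad -0.083 j6 33
[-23.22424104  11.86231148 111.69580276  -1.8036632   58.42402479
  33.38840011]
```

Call:
{"name": "move_arm", "arguments": {"increments": [0, 0.008, -0.005, -0.004, -0.03, 0, 0.01, -0.007, -0.004, -0.03, 0, 0.006, -0.005, -0.002, -0.02, 0, 0.002, -0.002, 0, -0.003, 0, 0, 0, 0, 0]}}

```text
time_s: 24.5
eef_pos: [563.0, -220.0, 121.9]
eef_rot: [177.9, 0.7, -50.5]
wrist_force: [0.8, -0.3, -3.4]
gripper_width: 15.9
```

```bash
python3 - <<'E'
from h import *
delta([561.9,-221.7,110],-50.9)
s=snap("wrist","w11")
E
```

```text
t 24.50 p [ 563.  -220.   121.9] rpy [177.9    0.73 -50.53] F [ 0.8 -0.3 -3.4] w 15.9 | d_tool mm [ 0.8  1.5 12. ] turn about tool z rad 0.007 j6 29
```

View pics/w11.png

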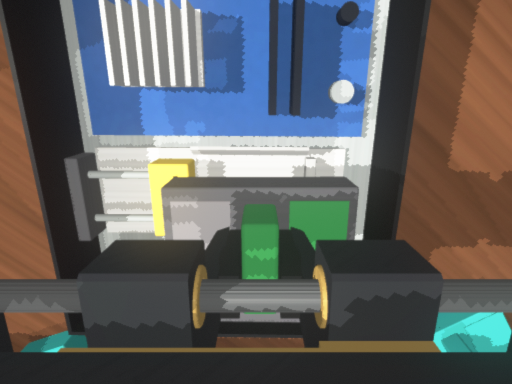

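```bash
cat >> h.py <<'E'
SEAT=np.array([551.8,-209.3,8.]);CY=np.array([-.6307,.776,0])
CX=np.array([.776,.6307,0])
def st():
    p,R,o=tool();U=p+R@[0,0,41.1];r=U-SEAT
    print(f"t {o['time_s']:.2f} under: cx {r@CX:.1f} cy {r@CY:.1f} z {r[2]:.1f} | endslopes mm over half-len {R[2,0]*50:.2f} half-wid {R[2,1]*30:.2f} yaw {o['eef_rot'][2]:.2f} F_case x {o['wrist_force']@CX:.1f} y {o['wrist_force']@CY:.1f} z {o['wrist_force'][2]:.1f} w {o['gripper_width']:.1f} rpy {np.round(o['eef_rot'],1)}")
    print(" tool x,y in case:",np.round(R[:,0]@np.c_[CX,CY],3),np.round(R[:,1]@np.c_[CX,CY],3))
E
python3 -c "
from h import *
st()"
```

```text
t 24.55 under: cx 0.4 cy -14.6 z 72.8 | endslopes mm over half-len -0.64 half-wid 1.10 yaw -50.53 F_case x 0.8 y -0.3 z -3.4 w 15.3 rpy [177.9   0.7 -50.5]
 tool x,y in case: [ 0.006 -1.   ] [-0.999 -0.007]
```

Call:
{"name": "move_arm", "arguments": {"increments": [0, 0.001, 0, 0.008, 0.006, 0, 0.0005, 0, 0.012, 0, 0, 0, 0, 0.01, 0, 0, 0, 0, 0.006, 0, 0, 0, 0, 0.002, 0]}}

```text
time_s: 25.18
eef_pos: [560.2, -220.9, 79.5]
eef_rot: [177.8, 0.9, -50.9]
wrist_force: [0.6, 0.5, -2.0]
gripper_width: 15.4
```

```bash
python3 -c "
from h import *
st()"
```

```text
t 25.18 under: cx -2.4 cy -13.6 z 30.4 | endslopes mm over half-len -0.79 half-wid 1.16 yaw -50.91 F_case x 0.8 y 0.0 z -2.0 w 15.4 rpy [177.8   0.9 -50.9]
 tool x,y in case: [-0. -1.] [-0.999 -0.   ]
```

Call:
{"name": "move_arm", "arguments": {"increments": [0, 0.0025, -0.003, 0, 0, 0, 0, 0, 0, 0]}}

```text
time_s: 25.42
eef_pos: [564.6, -221.0, 79.5]
eef_rot: [177.8, 0.9, -50.9]
wrist_force: [-0.8, -0.2, -1.0]
gripper_width: 15.4
```

```bash
python3 -c "
from h import *
st()
s=snap('wrist','w12');crop(s,60,120,400,260,2.3,'w12c')"
```

```text
t 25.43 under: cx 0.9 cy -16.5 z 30.4 | endslopes mm over half-len -0.77 half-wid 1.15 yaw -50.92 F_case x -0.8 y 0.4 z -1.0 w 15.4 rpy [177.8   0.9 -50.9]
 tool x,y in case: [-0. -1.] [-0.999 -0.   ]
```

View pics/w12c.png

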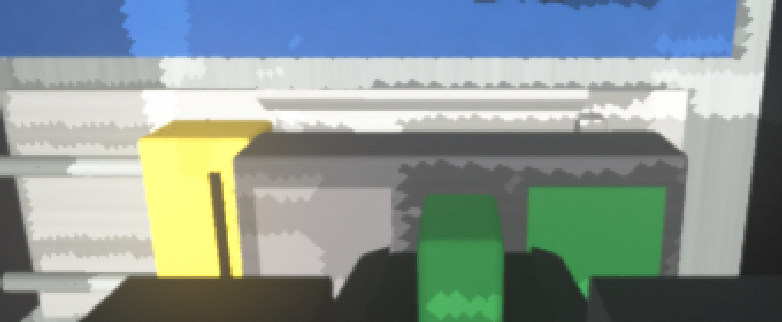

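Call:
{"name": "move_arm", "arguments": {"increments": [0, 0, 0.001, 0.006, 0, 0, 0, 0, 0.005, 0, 0, 0, 0, 0.003, 0, 0, 0, 0, 0, 0]}}

```text
time_s: 25.98
eef_pos: [563.1, -221.9, 64.9]
eef_rot: [177.8, 0.9, -50.9]
wrist_force: [-0.8, 0.6, -2.8]
gripper_width: 15.7
```

```bash
python3 -c "
from h import *
st()"
```

```text
t 25.98 under: cx -0.7 cy -16.3 z 15.9 | endslopes mm over half-len -0.75 half-wid 1.15 yaw -50.91 F_case x -0.3 y 1.0 z -2.8 w 15.7 rpy [177.8   0.9 -50.9]
 tool x,y in case: [-0. -1.] [-0.999 -0.   ]
```

Call:
{"name": "move_arm", "arguments": {"increments": [0, -0.002, 0, 0.002, 0, 0, -0.004, 0, 0, 0, 0, -0.004, 0, 0, 0, 0, -0.004, 0, 0, 0, 0, -0.004, 0, 0, 0]}}

```text
time_s: 26.6
eef_pos: [556.8, -213.2, 65.5]
eef_rot: [178.0, -0.2, -50.8]
wrist_force: [2.7, -6.6, -5.3]
gripper_width: 15.6
```

```bash
python3 -c "
from h import *
st()"
```

```text
t 26.60 under: cx -0.0 cy -6.4 z 16.5 | endslopes mm over half-len 0.15 half-wid 1.06 yaw -50.75 F_case x -2.0 y -6.8 z -5.3 w 15.6 rpy [178.   -0.2 -50.8]
 tool x,y in case: [ 0.003 -1.   ] [-0.999 -0.002]
```

Call:
{"name": "move_arm", "arguments": {"increments": [0, -0.006, 0, 0.002, 0, 0, -0.006, 0, 0.001, 0, 0, -0.005, 0, 0, 0]}}

```text
time_s: 26.98
eef_pos: [552.8, -207.4, 67.2]
eef_rot: [178.2, -1.5, -50.6]
wrist_force: [4.2, -7.4, -4.8]
gripper_width: 15.5
```

```bash
python3 -c "
from h import *
st()"
```

```text
t 26.98 under: cx 0.7 cy -0.2 z 18.1 | endslopes mm over half-len 1.30 half-wid 0.94 yaw -50.58 F_case x -1.4 y -8.4 z -4.8 w 15.5 rpy [178.2  -1.5 -50.6]
 tool x,y in case: [ 0.006 -1.   ] [-0.999 -0.005]
```

Call:
{"name": "move_arm", "arguments": {"increments": [0, -0.005, 0, 0.004, 0, 0, -0.005, 0, 0.004, 0, 0, -0.001, 0, 0.002, 0]}}

```text
time_s: 27.35
eef_pos: [554.3, -206.7, 64.3]
eef_rot: [178.5, -2.9, -50.4]
wrist_force: [-0.7, -4.9, 0.9]
gripper_width: 15.5
```

```bash
python3 -c "
from h import *
st()
s=snap('wrist','w13');crop(s,60,120,400,260,2.3,'w13c')
st()"
```

```text
t 27.35 under: cx 2.6 cy -1.6 z 15.3 | endslopes mm over half-len 2.53 half-wid 0.76 yaw -50.45 F_case x -3.6 y -3.3 z 0.9 w 15.5 rpy [178.5  -2.9 -50.4]
 tool x,y in case: [ 0.008 -0.999] [-1.    -0.007]
t 27.40 under: cx 2.6 cy -2.0 z 15.4 | endslopes mm over half-len 2.56 half-wid 0.76 yaw -50.44 F_case x -4.4 y -5.2 z 0.0 w 15.6 rpy [178.5  -2.9 -50.4]
 tool x,y in case: [ 0.008 -0.999] [-1.    -0.007]
```

View pics/w13c.png

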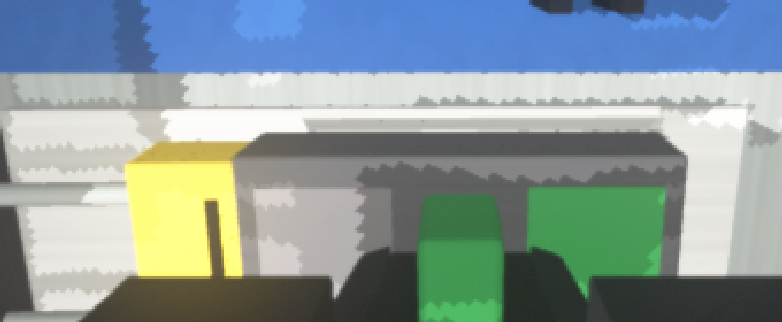

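Call:
{"name": "move_arm", "arguments": {"increments": [0, -0.012, 0.002, 0.001, 0, 0, -0.009, 0, 0.004, 0]}}

```text
time_s: 27.65
eef_pos: [548.7, -199.5, 64.9]
eef_rot: [179.0, -4.3, -50.3]
wrist_force: [2.0, -16.0, 7.4]
gripper_width: 15.8
```

```bash
python3 -c "
from h import *
st()"
```

```text
t 27.65 under: cx 3.0 cy 6.4 z 16.0 | endslopes mm over half-len 3.79 half-wid 0.55 yaw -50.34 F_case x -8.5 y -13.7 z 7.4 w 15.8 rpy [179.   -4.3 -50.3]
 tool x,y in case: [ 0.01  -0.997] [-1.    -0.008]
```

Call:
{"name": "move_arm", "arguments": {"increments": [0, -0.004, 0.005, 0.006, 0.008, 0, -0.004, 0.002, 0.006, 0]}}

```text
time_s: 27.9
eef_pos: [549.2, -204.2, 60.7]
eef_rot: [179.6, -5.7, -50.8]
wrist_force: [4.9, -6.0, 2.4]
gripper_width: 15.3
```

```bash
python3 -c "
from h import *
st()
s=snap('wrist','w14');crop(s,60,120,400,260,2.3,'w14c')
st()"
```

```text
t 27.90 under: cx 0.9 cy 1.5 z 11.8 | endslopes mm over half-len 5.00 half-wid 0.19 yaw -50.80 F_case x -0.0 y -7.7 z 2.4 w 15.3 rpy [179.6  -5.7 -50.8]
 tool x,y in case: [ 0.002 -0.995] [-1.    -0.001]
t 27.95 under: cx 0.8 cy 1.6 z 11.4 | endslopes mm over half-len 5.01 half-wid 0.19 yaw -50.80 F_case x 0.2 y -9.2 z 1.4 w 15.4 rpy [179.6  -5.7 -50.8]
 tool x,y in case: [ 0.002 -0.995] [-1.    -0.001]
```

View pics/w14c.png

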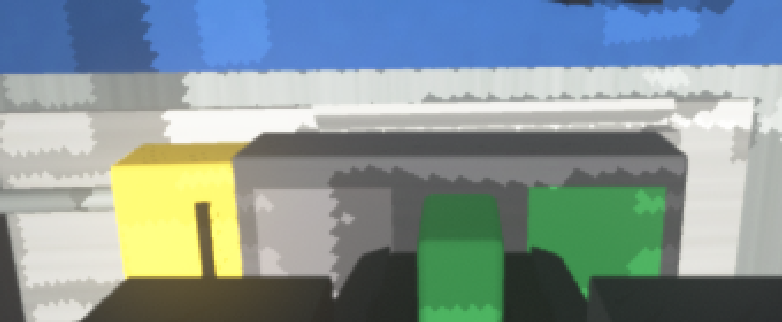

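Call:
{"name": "move_arm", "arguments": {"increments": [0, -0.009, 0.001, 0.004, 0, 0, -0.007, 0, 0.006, 0]}}

```text
time_s: 28.2
eef_pos: [547.9, -200.7, 57.1]
eef_rot: [180.0, -7.1, -50.7]
wrist_force: [-2.5, -13.4, 7.2]
gripper_width: 15.6
```

```bash
python3 -c "
from h import *
st()"
```

```text
t 28.20 under: cx 2.4 cy 4.1 z 8.4 | endslopes mm over half-len 6.19 half-wid 0.00 yaw -50.67 F_case x -10.4 y -8.9 z 7.2 w 15.6 rpy [180.   -7.1 -50.7]
 tool x,y in case: [ 0.004 -0.992] [-1.    -0.004]
```

Call:
{"name": "move_arm", "arguments": {"increments": [0, -0.006, 0.004, 0.007, 0, 0, -0.006, 0.002, 0.008, 0]}}

```text
time_s: 28.45
eef_pos: [549.2, -202.9, 52.5]
eef_rot: [-179.3, -8.6, -50.7]
wrist_force: [-1.5, -5.8, 25.3]
gripper_width: 16.3
```

```bash
python3 -c "
from h import *
st()"
```

```text
t 28.45 under: cx 2.6 cy 0.4 z 3.9 | endslopes mm over half-len 7.48 half-wid -0.38 yaw -50.75 F_case x -4.8 y -3.6 z 25.3 w 16.3 rpy [-179.3   -8.6  -50.7]
 tool x,y in case: [ 0.003 -0.989] [-1.    -0.005]
```

```bash
python3 -c "
from h import *
s=snap('wrist','w15')
u=snap('scene');crop(u,170,130,280,240,6,'s15')
st()"
```

```text
t 28.55 under: cx 2.5 cy 0.5 z 4.0 | endslopes mm over half-len 7.47 half-wid -0.38 yaw -50.75 F_case x -2.4 y -3.0 z 18.8 w 15.9 rpy [-179.3   -8.6  -50.7]
 tool x,y in case: [ 0.003 -0.989] [-1.    -0.005]
```

View pics/w15.png

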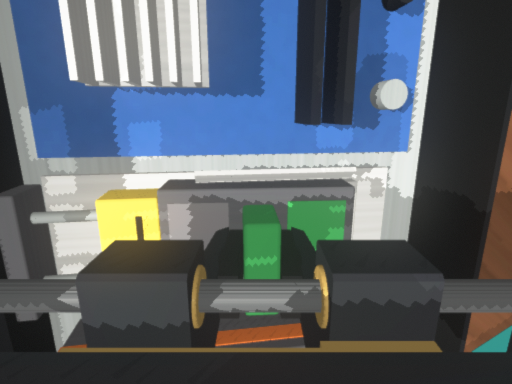

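View pics/s15.png

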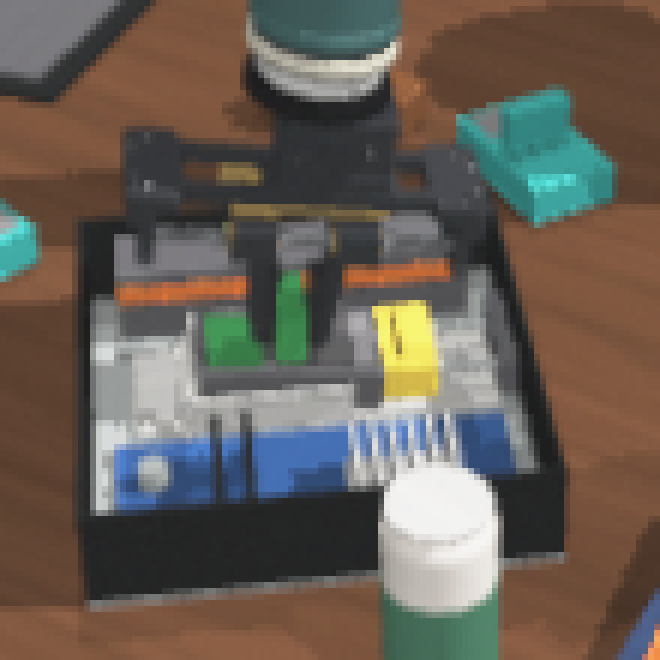

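```bash
python3 -c "
from h import *
o=arm.get_obs();j=o['joint_positions'];print(np.round(j,2),j[1]+j[2]+j[4])
p,R,_=tool();az=np.radians(j[0]);er=np.array([np.cos(az),np.sin(az),0]);et=np.array([-np.sin(az),np.cos(az),0])
z=R[:,2];print('tool z radial deg',np.degrees(z@er),'tang',np.degrees(z@et), 'along case y',np.degrees(z@CY),'cx',np.degrees(z@CX))
"
```

```text
[-20.65  12.92 118.1   -5.56  41.3   33.97] 172.3240366030801
tool z radial deg 7.769847678031065 tang -3.6648012224930024 along case y -8.55796359408056 cx 0.7479950337941101
```

Call:
{"name": "move_arm", "arguments": {"increments": [0, 0.002, 0, -0.02, 0, 0, 0.005, 0.001, -0.03, 0, 0, 0.005, 0.001, -0.035, 0, 0, 0.003, 0, -0.025, 0, 0, 0.002, 0, -0.01, 0]}}

```text
time_s: 29.18
eef_pos: [546.6, -204.5, 180.9]
eef_rot: [-179.1, -8.9, -50.8]
wrist_force: [0.0, 0.4, -2.5]
gripper_width: 15.2
```

```bash
cat >> h.py <<'E'
def tilt():
    o=arm.get_obs();j=o['joint_positions'];p,R,_=tool();az=np.radians(j[0]);er=np.array([np.cos(az),np.sin(az),0]);et=np.array([-np.sin(az),np.cos(az),0]);z=R[:,2]
    print('sum %.2f j4 %.2f'%(j[1]+j[2]+j[4],j[3]),'tool z deg: radial %.2f tang %.2f | cy %.2f cx %.2f'%tuple(np.degrees([z@er,z@et,z@CY,z@CX])))
E
python3 -c "
from h import *
st();tilt()
s=snap('wrist','w16')"
```

```text
t 29.18 under: cx -0.4 cy 0.6 z 132.3 | endslopes mm over half-len 7.75 half-wid -0.47 yaw -50.78 F_case x 0.3 y 0.3 z -2.5 w 15.2 rpy [-179.1   -8.9  -50.8]
 tool x,y in case: [ 0.002 -0.988] [-1.    -0.004]
sum 171.89 j4 -4.43 tool z deg: radial 8.15 tang -3.63 | cy -8.87 cx 0.93
```

View pics/w16.png

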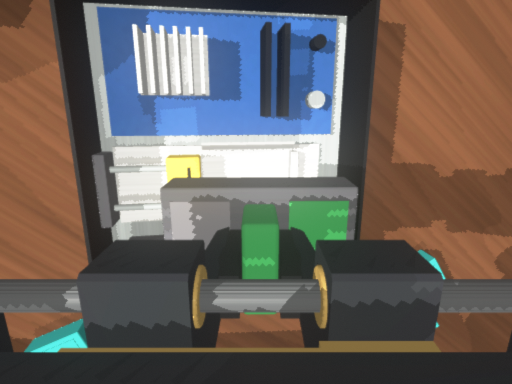

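Call:
{"name": "move_arm", "arguments": {"increments": [0, 0, 0, 0, 0.18, 0, 0, 0, 0, 0.18, 0, 0, 0, 0, 0.18, 0, 0, 0, 0, -0.18, 0, 0, 0, 0, -0.18, 0, 0, 0, 0, -0.18]}}

```text
time_s: 29.98
eef_pos: [541.8, -202.0, 173.0]
eef_rot: [-179.4, -8.2, -50.9]
wrist_force: [0.6, 0.5, -3.3]
gripper_width: 15.4
```

```bash
python3 -c "
from h import *
st();tilt()"
```

```text
t 29.98 under: cx -2.8 cy 6.1 z 124.3 | endslopes mm over half-len 7.16 half-wid -0.31 yaw -50.95 F_case x 0.8 y -0.0 z -3.3 w 15.4 rpy [-179.4   -8.2  -50.9]
 tool x,y in case: [-0.001 -0.99 ] [-1.    -0.001]
sum 172.64 j4 -4.38 tool z deg: radial 7.41 tang -3.59 | cy -8.21 cx 0.60
```

Call:
{"name": "move_arm", "arguments": {"increments": [0, 0.044, -0.024, -0.03, 0.18, 0, 0, 0, 0, 0, 0, 0, 0, 0, 0]}}

```text
time_s: 30.35
eef_pos: [578.4, -214.7, 199.5]
eef_rot: [-178.6, -7.2, -61.4]
wrist_force: [-0.7, 0.5, -3.7]
gripper_width: 15.5
```

```bash
python3 -c "
from h import *
st();tilt()"
```

```text
t 30.35 under: cx 17.3 cy -26.2 z 150.7 | endslopes mm over half-len 6.23 half-wid -0.73 yaw -61.37 F_case x -0.3 y 0.8 z -3.7 w 15.5 rpy [-178.6   -7.2  -61.4]
 tool x,y in case: [-0.18  -0.976] [-0.984  0.179]
sum 173.71 j4 -4.16 tool z deg: radial 6.33 tang -3.58 | cy -7.27 cx 0.08
```

Call:
{"name": "move_arm", "arguments": {"increments": [0, 0.04, -0.034, -0.03, -0.18, 0, 0, 0, 0, 0, 0, 0.044, -0.026, -0.03, 0.18, 0, 0, 0, 0, 0, 0, 0.04, -0.034, -0.03, -0.18, 0, 0, 0, 0, 0, 0, 0, 0, 0, 0]}}

```text
time_s: 31.22
eef_pos: [688.6, -249.3, 263.8]
eef_rot: [178.1, -3.8, -50.4]
wrist_force: [-0.2, -0.3, -2.2]
gripper_width: 15.8
```

```bash
python3 -c "
from h import *
st();tilt()"
```

```text
t 31.23 under: cx 79.5 cy -120.0 z 214.9 | endslopes mm over half-len 3.33 half-wid 1.02 yaw -50.44 F_case x -0.4 y -0.1 z -2.2 w 15.8 rpy [178.1  -3.8 -50.4]
 tool x,y in case: [ 0.008 -0.998] [-0.999 -0.006]
sum 177.72 j4 -3.76 tool z deg: radial 2.31 tang -3.60 | cy -3.82 cx -1.92
```

Call:
{"name": "move_arm", "arguments": {"increments": [0, 0.01, -0.052, -0.02, 0, 0, 0, 0, 0, 0, 0, 0, 0, 0, 0]}}

```text
time_s: 31.6
eef_pos: [732.5, -221.9, 280.3]
eef_rot: [177.9, -3.6, -50.6]
wrist_force: [0.3, -0.1, -2.4]
gripper_width: 15.5
```

```bash
python3 -c "
from h import *
st();tilt()"
```

```text
t 31.60 under: cx 130.8 cy -126.3 z 231.3 | endslopes mm over half-len 3.15 half-wid 1.10 yaw -50.55 F_case x 0.2 y -0.2 z -2.4 w 15.5 rpy [177.9  -3.6 -50.6]
 tool x,y in case: [ 0.006 -0.998] [-0.999 -0.004]
sum 178.18 j4 -3.86 tool z deg: radial 1.85 tang -3.75 | cy -3.62 cx -2.09
```

Call:
{"name": "move_arm", "arguments": {"increments": [0, 0.04, -0.022, -0.02, 0.18, 0, 0, 0, 0, 0, 0, 0.03, -0.03, -0.02, -0.18, 0, 0, 0, 0, 0, 0, 0, 0, 0, 0]}}

```text
time_s: 32.22
eef_pos: [805.4, -247.9, 309.3]
eef_rot: [177.0, -2.3, -50.6]
wrist_force: [0.4, -0.7, -3.0]
gripper_width: 15.5
```

```bash
python3 -c "
from h import *
st();tilt()
delta([561,-222,180],-50.9)"
```

```text
t 32.23 under: cx 170.3 cy -191.5 z 260.3 | endslopes mm over half-len 2.04 half-wid 1.56 yaw -50.61 F_case x -0.1 y -0.8 z -3.0 w 15.5 rpy [177.   -2.3 -50.6]
 tool x,y in case: [ 0.005 -0.999] [-0.999 -0.003]
sum 179.69 j4 -3.78 tool z deg: radial 0.32 tang -3.77 | cy -2.35 cx -2.97
t 32.23 p [ 805.4 -247.9  309.3] rpy [177.02  -2.34 -50.61] F [ 0.4 -0.7 -3. ] w 15.5 | d_tool mm [-180.2  165.8  130.9] turn about tool z rad 0.005 j6 34
```

Call:
{"name": "move_arm", "arguments": {"increments": [0, 0.03, -0.016, -0.01, 0.18, 0, 0, 0, 0, 0, 0, 0.01, -0.01, -0.01, -0.18, 0, -0.01, 0.01, 0.005, 0, 0, -0.025, 0.022, 0.015, 0, 0, -0.04, 0.035, 0.025, 0, 0, -0.045, 0.04, 0.025, 0, 0, -0.045, 0.04, 0.025, 0, 0, -0.035, 0.03, 0.02, 0, 0, -0.02, 0.018, 0.01, 0, 0, -0.01, 0.008, 0.005, 0, 0, -0.003, 0.002, 0, 0]}}

```text
time_s: 33.72
eef_pos: [522.9, -217.5, 202.8]
eef_rot: [176.9, -2.1, -49.9]
wrist_force: [-0.1, -0.4, -2.9]
gripper_width: 15.4
```

```bash
python3 -c "
from h import *
st();tilt()
delta([561,-222,180],-50.9)"
```

```text
t 33.73 under: cx -29.8 cy 10.4 z 153.8 | endslopes mm over half-len 1.83 half-wid 1.63 yaw -49.94 F_case x -0.3 y -0.2 z -2.9 w 15.4 rpy [176.9  -2.1 -49.9]
 tool x,y in case: [ 0.017 -0.999] [-0.998 -0.015]
sum 179.60 j4 -4.09 tool z deg: radial 0.46 tang -3.72 | cy -2.15 cx -3.07
t 33.73 p [ 522.9 -217.5  202.8] rpy [176.89  -2.1  -49.94] F [-0.1 -0.4 -2.9] w 15.4 | d_tool mm [ 27.2 -27.5  22.4] turn about tool z rad 0.017 j6 29
```

Call:
{"name": "move_arm", "arguments": {"increments": [0, 0.026, -0.03, 0.02, 0.18, 0, 0, 0, 0, 0, 0, 0, 0, 0.02, -0.165, 0, 0, 0, 0, 0]}}

```text
time_s: 34.22
eef_pos: [562.4, -220.5, 165.8]
eef_rot: [177.1, -2.4, -50.7]
wrist_force: [0.5, 0.1, -2.8]
gripper_width: 15.4
```

```bash
python3 -c "
from h import *
st();tilt()"
```

```text
t 34.23 under: cx -0.9 cy -17.1 z 116.8 | endslopes mm over half-len 2.13 half-wid 1.53 yaw -50.66 F_case x 0.5 y -0.2 z -2.8 w 15.4 rpy [177.1  -2.4 -50.7]
 tool x,y in case: [ 0.004 -0.999] [-0.999 -0.002]
sum 179.34 j4 -4.23 tool z deg: radial 0.72 tang -3.74 | cy -2.45 cx -2.91
```

Call:
{"name": "move_arm", "arguments": {"increments": [0, -0.001, -0.001, 0.015, 0.004, 0, -0.001, -0.002, 0.025, 0, 0, -0.001, -0.002, 0.025, 0, 0, -0.001, -0.001, 0.015, 0, 0, 0, 0, 0.005, 0]}}

```text
time_s: 34.85
eef_pos: [565.9, -220.2, 82.2]
eef_rot: [177.3, -2.9, -51.3]
wrist_force: [0.3, 0.5, -2.2]
gripper_width: 15.5
```

```bash
python3 -c "
from h import *
st();tilt()"
```

```text
t 34.85 under: cx 2.2 cy -19.4 z 33.2 | endslopes mm over half-len 2.54 half-wid 1.39 yaw -51.33 F_case x 0.6 y 0.2 z -2.2 w 15.5 rpy [177.3  -2.9 -51.3]
 tool x,y in case: [-0.008 -0.999] [-0.999  0.01 ]
sum 178.89 j4 -4.70 tool z deg: radial 1.20 tang -3.75 | cy -2.88 cx -2.68
```

Call:
{"name": "move_arm", "arguments": {"increments": [0, -0.002, 0.001, 0.008, -0.007, 0, -0.001, 0, 0.006, 0, 0, 0, 0, 0.002, 0]}}

```text
time_s: 35.22
eef_pos: [564.0, -220.0, 66.7]
eef_rot: [177.4, -3.0, -51.0]
wrist_force: [0.0, -1.2, -3.1]
gripper_width: 15.9
```

```bash
python3 -c "
from h import *
st();tilt()"
```

```text
t 35.23 under: cx 0.8 cy -18.2 z 17.7 | endslopes mm over half-len 2.63 half-wid 1.37 yaw -50.95 F_case x -0.7 y -0.9 z -3.1 w 15.9 rpy [177.4  -3.  -51. ]
 tool x,y in case: [-0.001 -0.999] [-0.999  0.003]
sum 178.75 j4 -4.82 tool z deg: radial 1.34 tang -3.75 | cy -3.01 cx -2.62
```

Call:
{"name": "move_arm", "arguments": {"increments": [0, -0.026, 0, 0.003, 0, 0, -0.01, 0.001, 0.006, 0]}}

```text
time_s: 35.48
eef_pos: [550.3, -201.0, 63.2]
eef_rot: [177.8, -4.5, -50.8]
wrist_force: [1.3, -12.5, 7.0]
gripper_width: 15.7
```

```bash
python3 -c "
from h import *
st();tilt()"
```

```text
t 35.48 under: cx 2.4 cy 4.2 z 14.3 | endslopes mm over half-len 3.90 half-wid 1.17 yaw -50.76 F_case x -6.9 y -10.6 z 7.0 w 15.7 rpy [177.8  -4.5 -50.8]
 tool x,y in case: [ 0.002 -0.997] [-0.999  0.001]
sum 177.42 j4 -5.60 tool z deg: radial 2.71 tang -4.20 | cy -4.47 cx -2.22
```

Call:
{"name": "move_arm", "arguments": {"increments": [0, -0.008, 0.004, 0.013, 0, 0, -0.005, 0.002, 0.006, 0]}}

```text
time_s: 35.72
eef_pos: [549.4, -202.9, 52.9]
eef_rot: [178.4, -6.0, -50.7]
wrist_force: [0.2, -3.6, 10.9]
gripper_width: 15.7
```

```bash
python3 -c "
from h import *
st();tilt();
s=snap('wrist','w17')
u=snap('scene');crop(u,170,130,280,240,6,'s17')
st()"
```

```text
t 35.73 under: cx 1.1 cy 2.2 z 4.1 | endslopes mm over half-len 5.20 half-wid 0.82 yaw -50.70 F_case x -2.1 y -2.9 z 10.9 w 15.7 rpy [178.4  -6.  -50.7]
 tool x,y in case: [ 0.003 -0.995] [-1.    -0.001]
sum 175.82 j4 -6.14 tool z deg: radial 4.33 tang -4.38 | cy -5.96 cx -1.56
t 35.83 under: cx 1.0 cy 2.3 z 4.3 | endslopes mm over half-len 5.18 half-wid 0.82 yaw -50.70 F_case x -1.9 y -4.8 z 7.0 w 15.3 rpy [178.4  -5.9 -50.7]
 tool x,y in case: [ 0.003 -0.995] [-1. -0.]
```

View pics/w17.png

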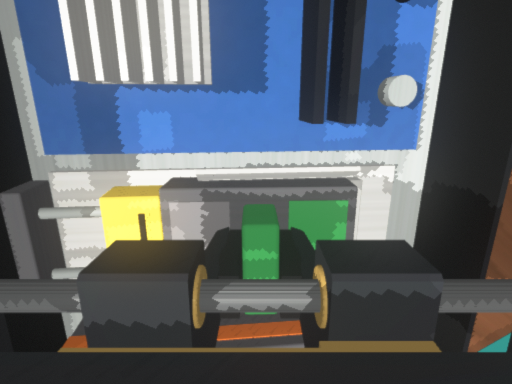

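View pics/s17.png

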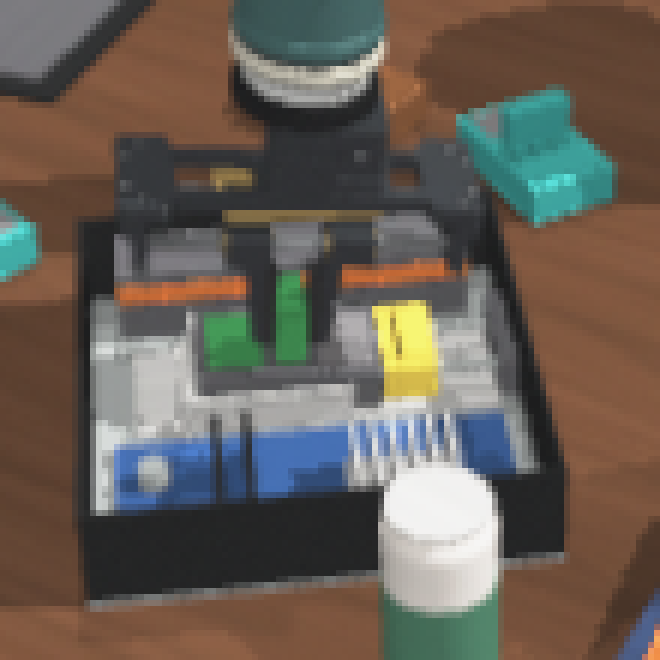

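Call:
{"name": "move_arm", "arguments": {"increments": [0, -0.004, 0.001, 0.014, 0]}}

```text
time_s: 35.95
eef_pos: [551.9, -205.9, 47.4]
eef_rot: [178.6, -6.6, -50.7]
wrist_force: [-23.8, 11.0, 75.5]
gripper_width: 16.9
```

```bash
python3 -c "
from h import *
st();tilt()"
```

```text
t 35.95 under: cx 1.2 cy -2.1 z -1.5 | endslopes mm over half-len 5.75 half-wid 0.75 yaw -50.68 F_case x -11.5 y 23.6 z 75.5 w 16.9 rpy [178.6  -6.6 -50.7]
 tool x,y in case: [ 0.004 -0.993] [-1.    -0.001]
sum 175.21 j4 -6.56 tool z deg: radial 4.96 tang -4.57 | cy -6.59 cx -1.42
```

Call:
{"name": "move_arm", "arguments": {"increments": [0, 0, 0, -0.001, 0]}}

```text
time_s: 36.08
eef_pos: [552.5, -206.3, 50.4]
eef_rot: [178.6, -6.7, -50.7]
wrist_force: [-1.4, 2.8, -12.3]
gripper_width: 16.5
```

```bash
python3 -c "
from h import *
st();tilt()
s=snap('wrist','w18')
u=snap('scene');crop(u,170,130,280,240,6,'s18')
st()"
```

```text
t 36.08 under: cx 1.4 cy -2.8 z 1.6 | endslopes mm over half-len 5.81 half-wid 0.72 yaw -50.75 F_case x 0.7 y 3.1 z -12.3 w 16.5 rpy [178.6  -6.7 -50.7]
 tool x,y in case: [ 0.003 -0.993] [-1.  0.]
sum 175.13 j4 -6.52 tool z deg: radial 5.03 tang -4.56 | cy -6.65 cx -1.37
t 36.17 under: cx 1.6 cy -2.6 z 1.1 | endslopes mm over half-len 5.80 half-wid 0.72 yaw -50.71 F_case x -0.5 y 3.0 z 5.4 w 15.9 rpy [178.6  -6.7 -50.7]
 tool x,y in case: [ 0.003 -0.993] [-1. -0.]
```

View pics/w18.png

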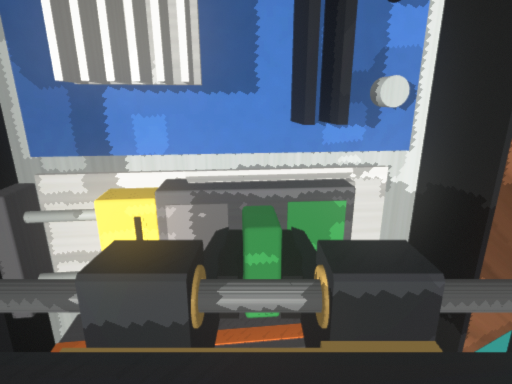

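View pics/s18.png

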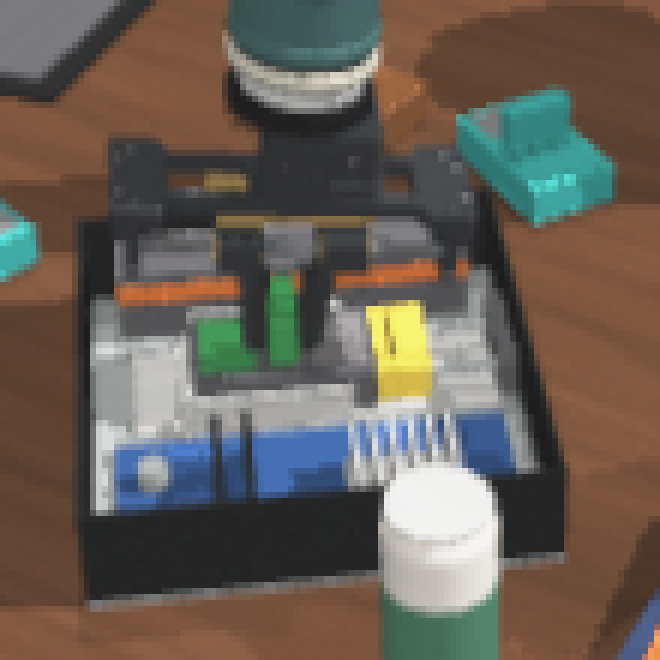

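```bash
python3 -c "
import cv2,numpy as np
a=[cv2.imread(f'pics/{n}.png')[160:290,130:390] for n in('w10','w17','w18')]
cv2.imwrite('pics/cmp.png',cv2.resize(np.vstack([a[0],a[2]]),None,fx=2.3,fy=2.3,interpolation=cv2.INTER_NEAREST))
u=cv2.imread('pics/s18.png');cv2.imwrite('pics/s18b.png',cv2.resize(u[230:420,150:470],None,fx=2.4,fy=2.4,interpolation=cv2.INTER_CUBIC))"
```

```text
(no output)
```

View pics/cmp.png

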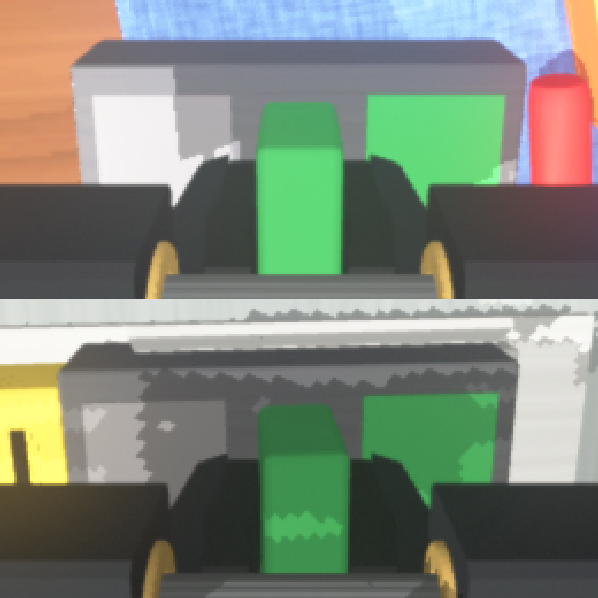

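View pics/s18b.png

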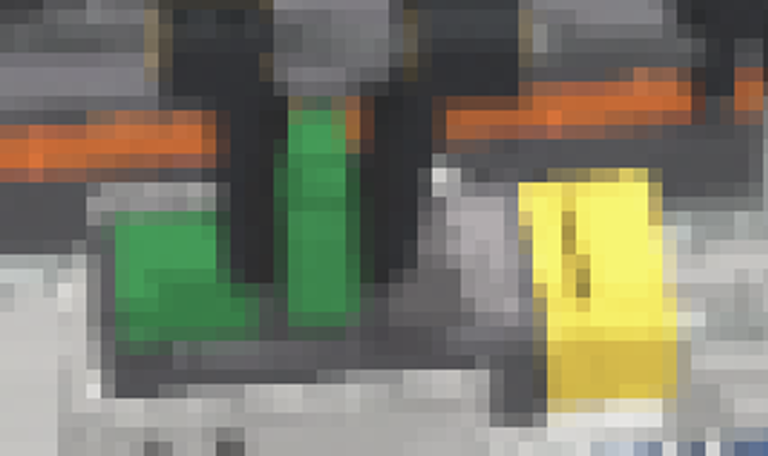

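Call:
{"name": "move_arm", "arguments": {"increments": [0, 0, 0, 0.002, 0, 40, 0, 0, 0, 0, 50, 0, 0, 0, 0, 50, 0, 0, 0, 0]}}

```text
time_s: 36.67
eef_pos: [554.4, -206.4, 49.9]
eef_rot: [178.7, -6.9, -50.7]
wrist_force: [-0.4, -1.2, 2.0]
gripper_width: 43.0
```

```bash
python3 -c "
from h import *
st();tilt()
s=snap('wrist','w19')
u=snap('scene');crop(u,195,168,248,200,14,'s19')
"
```

```text
t 36.67 under: cx 2.9 cy -4.3 z 1.1 | endslopes mm over half-len 5.97 half-wid 0.67 yaw -50.66 F_case x -1.1 y -0.6 z 2.0 w 43.0 rpy [178.7  -6.9 -50.7]
 tool x,y in case: [ 0.004 -0.993] [-1.    -0.001]
sum 174.92 j4 -6.56 tool z deg: radial 5.24 tang -4.57 | cy -6.84 cx -1.26
```

View pics/w19.png

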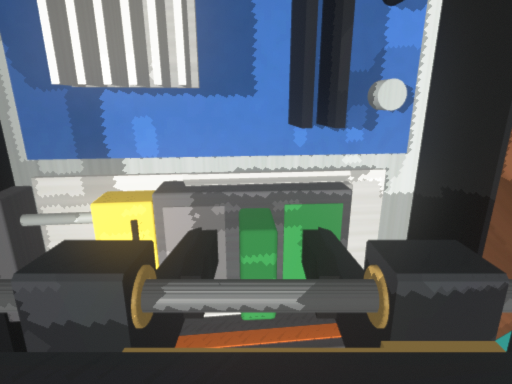

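View pics/s19.png

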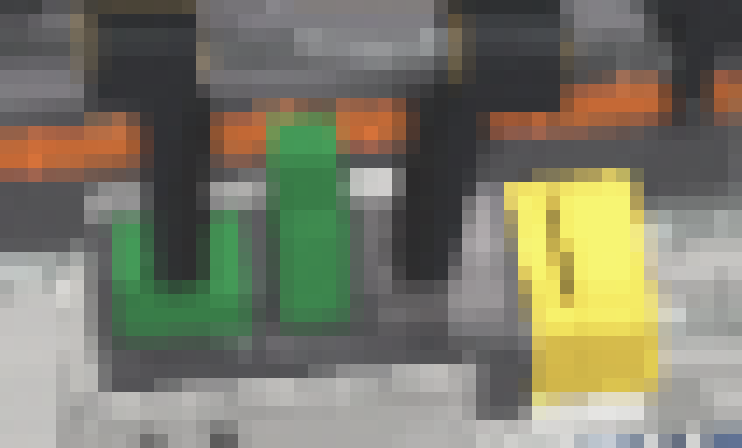

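Call:
{"name": "move_arm", "arguments": {"increments": [50, 0.001, 0, -0.01, 0, 50, 0.002, 0, -0.02, 0, 50, 0.003, 0, -0.03, 0, 50, 0.005, 0, -0.04, 0, 50, 0.005, 0, -0.04, 0, 50, 0.004, 0, -0.03, 0, 50, 0.002, 0, -0.01, 0, 0, 0, 0, 0, 0]}}

```text
time_s: 37.78
eef_pos: [556.0, -203.1, 237.2]
eef_rot: [178.6, -6.6, -50.7]
wrist_force: [-0.4, 0.6, -0.4]
gripper_width: 35.9
```

```bash
python3 -c "
from h import *
st();tilt()
s=snap('wrist','w20');crop(s,150,110,350,230,3.9,'w20c')
u=snap('scene');crop(u,195,168,248,200,14,'s20')
"
```

```text
t 37.77 under: cx 6.2 cy -2.6 z 188.4 | endslopes mm over half-len 5.74 half-wid 0.72 yaw -50.67 F_case x 0.1 y 0.7 z -0.4 w 35.9 rpy [178.6  -6.6 -50.7]
 tool x,y in case: [ 0.004 -0.993] [-1.    -0.001]
sum 175.12 j4 -5.04 tool z deg: radial 4.95 tang -4.55 | cy -6.58 cx -1.36
```

View pics/w20.png

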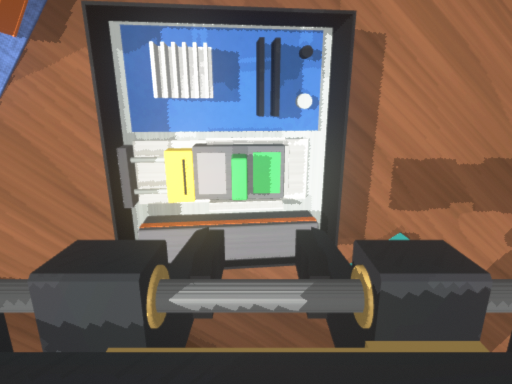

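View pics/s20.png

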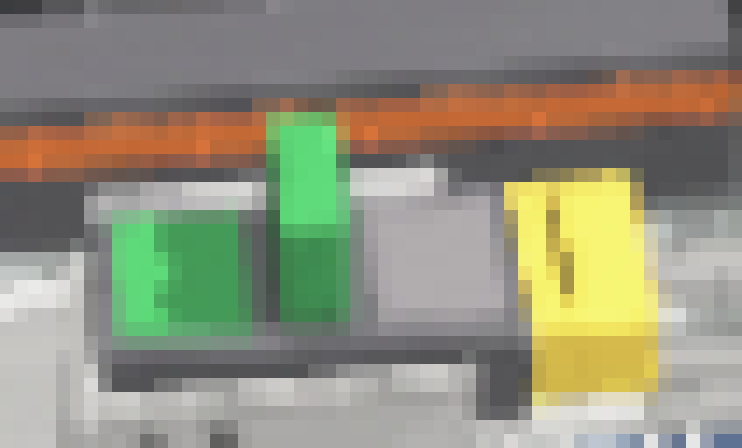

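View pics/w20c.png

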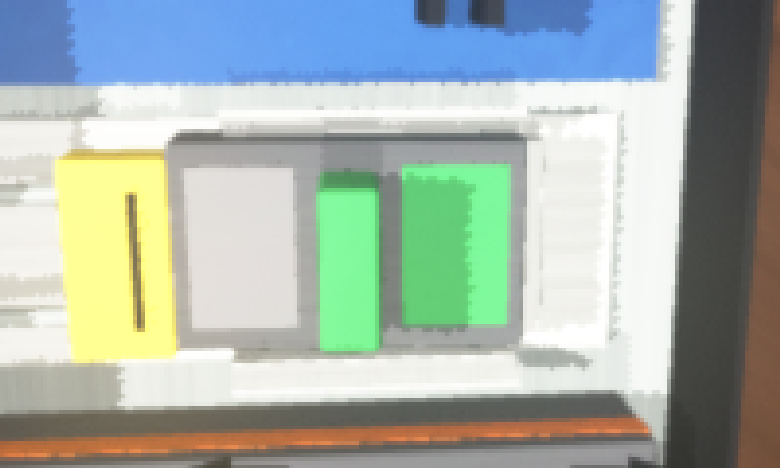

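```bash
python3 -c "
from h import *
s=snap('wrist')
f=lambda a:np.array(a)/3.9+[150,110]
B=onz(s,f([(165,145),(526,142),(523,348),(177,348)]),34)
print(np.round(B[:,:2],1),np.linalg.norm(np.diff(B,axis=0),axis=1),B.mean(0), 'cy,cx',(B.mean(0)-SEAT)@CY,(B.mean(0)-SEAT)@CX)
print('width left end',np.linalg.norm(B[0]-B[3]))
d=B[0]-B[1]+B[3]-B[2];print(np.degrees(np.arctan2(d[1],d[0])))
G=onz(s,f([(317,188),(379,188),(379,351),(319,351)]),64)
print(np.linalg.norm(np.diff(G,axis=0),axis=1),'G cy,cx',(G.mean(0)-SEAT)@CY,(G.mean(0)-SEAT)@CX)
"
```

```text
[[ 542.9 -148.2]
 [ 605.3 -225.4]
 [ 558.9 -264.3]
 [ 498.2 -184.7]] [ 99.29688324  60.56378825 100.09912031] [ 551.32038064 -205.64497872   34.        ] cy,cx 3.1387924485222434 1.9330372987413815
width left end 57.73241812793964
128.17531669152666
[15.68888287 43.4966859  15.80328993] G cy,cx 5.241603299958883 2.8628475443996195
```

```bash
python3 -c "
import cv2,numpy as np
from h import *
a=cv2.imread('pics/scene0.png')[160:204,190:254]
b=snap('scene','s21')['color'][160:204,190:254]
cv2.imwrite('pics/cmp2.png',cv2.resize(np.vstack([a,b]),None,fx=6.5,fy=6.5,interpolation=cv2.INTER_NEAREST))
"
```

```text
(no output)
```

View pics/cmp2.png

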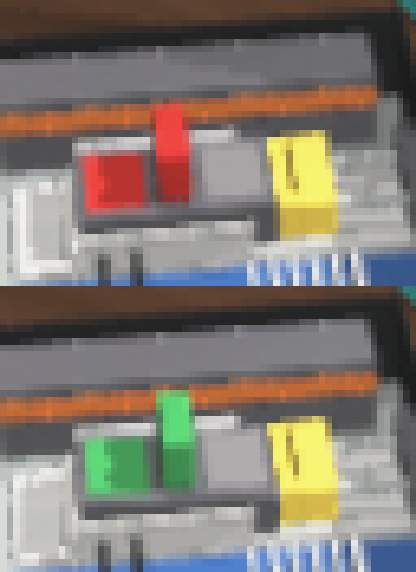

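```bash
cat >> h.py <<'E'
def tip(cy,cx,z):
    p,R,o=tool();T=p+R@[0,0,11.];G=SEAT*[1,1,0]+cy*CY+cx*CX+[0,0,z];r=T-SEAT
    print(f"t {o['time_s']:.2f} tip cy {r@CY:.1f} cx {r@CX:.1f} z {T[2]:.1f}; d_tool mm",np.round(R.T@(G-T),1),"F",np.round(o['wrist_force'],1),"w %.1f"%o['gripper_width'])
E
python3 -c "
from h import *
tip(-32,0,50)"
```

```text
t 37.98 tip cy 2.0 cx 6.2 z 223.8; d_tool mm [ 14.5   1.7 176.6] F [0.5 0.7 0. ] w 20.0
```

Call:
{"name": "move_arm", "arguments": {"increments": [0, 0.015, 0.002, 0.015, 0, 0, 0, 0, 0.03, 0, 0, 0, 0, 0.035, 0, 0, 0, 0, 0.03, 0, 0, 0, 0, 0.015, 0, 0, 0, 0, 0.005, 0]}}

```text
time_s: 38.72
eef_pos: [567.9, -232.2, 94.4]
eef_rot: [178.2, -6.0, -50.7]
wrist_force: [0.1, 0.6, 0.3]
gripper_width: 0.3
```

```bash
python3 -c "
from h import *
tip(-32,0,40);tilt()"
```

```text
t 38.73 tip cy -29.1 cx -2.3 z 83.4; d_tool mm [-1.6 -3.7 43.4] F [0.1 0.6 0.3] w 0.3
sum 175.74 j4 -5.72 tool z deg: radial 4.38 tang -4.42 | cy -5.97 cx -1.77
```

Call:
{"name": "move_arm", "arguments": {"increments": [0, -0.001, -0.003, 0.012, 0, 0, 0, -0.001, 0.012, 0, 0, 0, 0, 0.006, 0, 0, 0, 0, 0.002, 0]}}

```text
time_s: 39.22
eef_pos: [573.8, -232.8, 62.2]
eef_rot: [178.3, -6.2, -50.6]
wrist_force: [-0.7, -0.4, -0.4]
gripper_width: 0.4
```

```bash
python3 -c "
from h import *
tip(-32,0,36);snap('wrist','w22')"
```

```text
t 39.23 tip cy -33.3 cx 1.9 z 51.3; d_tool mm [-2.9  1.4 15.1] F [-0.7 -0.4 -0.4] w 0.4
```

View pics/w22.png

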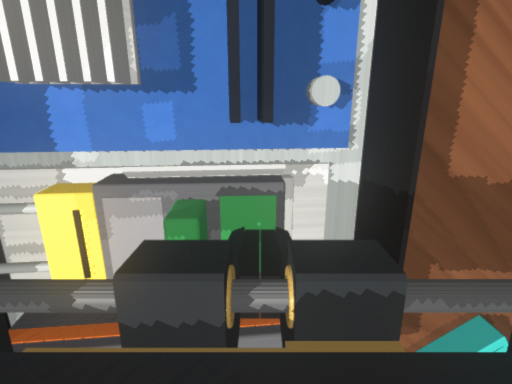

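Call:
{"name": "move_arm", "arguments": {"increments": [0, -0.001, 0.001, 0.006, 0, 0, 0, 0, 0.004, 0, 0, 0, 0, 0.002, 0]}}

```text
time_s: 39.65
eef_pos: [573.5, -234.2, 50.6]
eef_rot: [178.4, -6.3, -50.7]
wrist_force: [-0.3, -0.3, -0.1]
gripper_width: 0.5
```

```bash
python3 -c "
from h import *
tip(-32,0,34)"
```

```text
t 39.65 tip cy -34.2 cx 0.9 z 39.7; d_tool mm [-2.8  0.7  5.4] F [-0.3 -0.3 -0.1] w 0.5
```

Call:
{"name": "move_arm", "arguments": {"increments": [0, -0.0005, 0, 0.003, 0, 0, 0, 0, 0.002, 0]}}

```text
time_s: 39.9
eef_pos: [574.3, -235.0, 46.4]
eef_rot: [178.4, -6.4, -50.6]
wrist_force: [-1.3, -0.2, 4.3]
gripper_width: 0.6
```

```bash
python3 -c "
from h import *
tip(-32,0,34);arm.snapshot('top');tip(-32,0,34)"
```

```text
t 39.90 tip cy -35.3 cx 0.9 z 35.5; d_tool mm [-3.5  0.9  1.1] F [-1.3 -0.2  4.3] w 0.6
t 39.95 tip cy -35.3 cx 0.9 z 35.4; d_tool mm [-3.5  0.9  1. ] F [-0.9 -0.4  4.1] w 0.6
```

Call:
{"name": "move_arm", "arguments": {"increments": [0, 0, 0, 0.004, 0, 0, 0, 0, 0.002, 0]}}

```text
time_s: 40.2
eef_pos: [574.4, -235.1, 46.1]
eef_rot: [178.3, -6.3, -50.7]
wrist_force: [-4.7, 2.3, 11.5]
gripper_width: 0.2
```

```bash
python3 -c "
from h import *
tip(-32,0,34);tilt()"
```

```text
t 40.20 tip cy -35.4 cx 0.9 z 35.1; d_tool mm [-3.5  0.9  0.8] F [-4.7  2.3 11.5] w 0.2
sum 175.47 j4 -6.24 tool z deg: radial 4.68 tang -4.45 | cy -6.24 cx -1.65
```

Call:
{"name": "move_arm", "arguments": {"increments": [0, 0, 0, 0.006, 0, 0, 0, 0, 0.003, 0]}}

```text
time_s: 40.45
eef_pos: [574.4, -235.1, 46.0]
eef_rot: [178.2, -6.1, -50.8]
wrist_force: [-6.8, 3.3, 12.9]
gripper_width: 0.4
```

```bash
python3 -c "
from h import *
tip(-32,0,34)"
```

```text
t 40.45 tip cy -35.4 cx 1.0 z 35.1; d_tool mm [-3.5  0.9  0.8] F [-6.8  3.3 12.9] w 0.4
```

Call:
{"name": "move_arm", "arguments": {"increments": [0, 0, 0, -0.01, 0, 0, 0.001, 0, -0.025, 0, 0, 0, 0, -0.02, 0, 0, -0.02, 0, -0.002, 0, 0, -0.03, 0, 0, 0, 0, -0.01, 0, 0, 0, 0, -0.002, 0, 0, 0]}}

```text
time_s: 41.32
eef_pos: [529.3, -178.1, 96.0]
eef_rot: [178.2, -5.9, -50.8]
wrist_force: [0.7, 0.4, 0.0]
gripper_width: 0.3
```

```bash
python3 -c "
from h import *
tip(31,1,40);tilt();snap('wrist','w23')"
```

```text
t 41.33 tip cy 37.2 cx 1.9 z 85.0; d_tool mm [ 1.6 -0.6 45.5] F [0.7 0.4 0. ] w 0.3
sum 176.14 j4 -6.12 tool z deg: radial 4.00 tang -4.69 | cy -5.89 cx -1.80
```

View pics/w23.png

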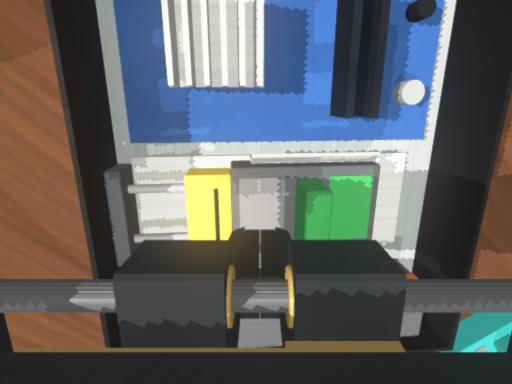

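Call:
{"name": "move_arm", "arguments": {"increments": [0, 0.001, -0.001, 0.014, 0, 0, 0, 0, 0.014, 0, 0, 0, 0, 0.006, 0, 0, 0, 0, 0.002, 0]}}

```text
time_s: 41.88
eef_pos: [533.0, -183.4, 56.6]
eef_rot: [178.1, -5.9, -50.8]
wrist_force: [0.5, 0.2, 0.5]
gripper_width: 0.4
```

```bash
python3 -c "
from h import *
tip(31,1,36)"
```

```text
t 41.88 tip cy 30.9 cx 1.4 z 45.7; d_tool mm [-1.1  0.1  9.7] F [0.5 0.2 0.5] w 0.4
```

Call:
{"name": "move_arm", "arguments": {"increments": [0, -0.001, 0, 0.005, 0, 0, 0, 0, 0.003, 0, 0, 0, 0, 0.002, 0]}}

```text
time_s: 42.25
eef_pos: [533.1, -183.9, 46.2]
eef_rot: [178.2, -5.9, -50.9]
wrist_force: [-1.4, 0.4, 5.9]
gripper_width: 0.5
```

```bash
python3 -c "
from h import *
tip(31,1,34)"
```

```text
t 42.25 tip cy 30.4 cx 1.2 z 35.2; d_tool mm [-0.8  0.1  1.1] F [-1.4  0.4  5.9] w 0.5
```

Call:
{"name": "move_arm", "arguments": {"increments": [0, 0, 0, 0.006, 0, 0, 0, 0, 0.003, 0, 0, 0, 0, -0.01, 0, 0, 0, 0, -0.03, 0, 0, 0, 0, -0.045, 0, 0, 0, 0, -0.05, 0, 0, 0, 0, -0.05, 0, 0, 0, 0, -0.04, 0, 0, 0, 0, -0.02, 0, 0, 0.01, 0, -0.005, 0]}}

```text
time_s: 43.5
eef_pos: [531.0, -166.1, 307.0]
eef_rot: [178.3, -6.0, -50.9]
wrist_force: [-0.5, 0.7, 0.2]
gripper_width: 0.4
```

```bash
python3 -c "
from h import *
tip(31,1,34);tilt();s=snap('wrist','w24');crop(s,120,90,330,220,3.8,'w24c')
t=snap('top');crop(t,115,100,245,250,4,'t24');snap('scene','s24')"
```

```text
t 43.50 tip cy 45.6 cx 10.8 z 296.0; d_tool mm [-12.9   1.9 262.3] F [-0.5  0.7  0.2] w 0.4
sum 176.03 j4 -4.98 tool z deg: radial 4.01 tang -4.76 | cy -5.98 cx -1.73
```

View pics/w24.png

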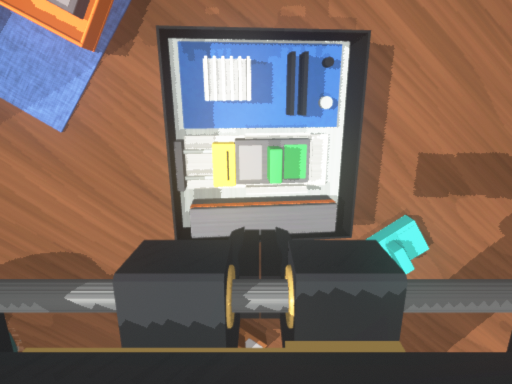

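View pics/w24c.png

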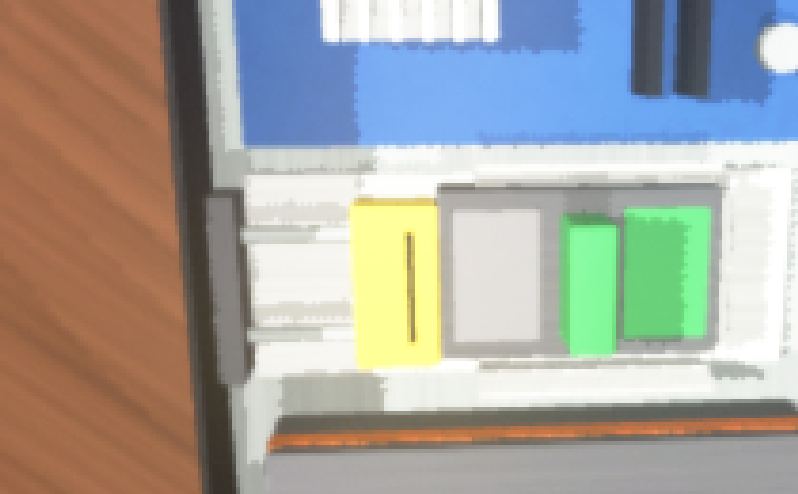

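View pics/t24.png

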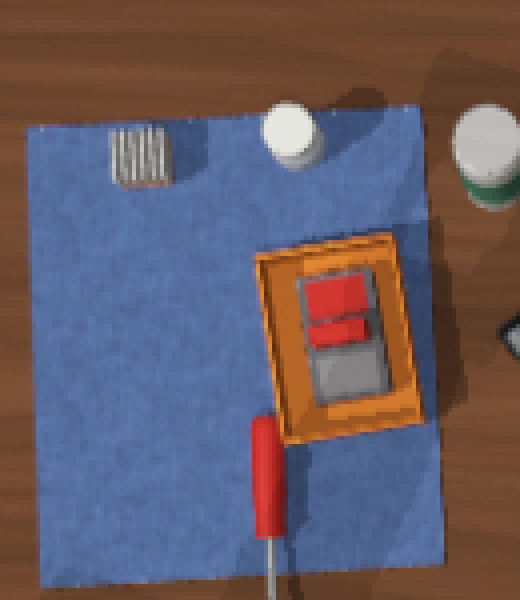

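View pics/s24.png

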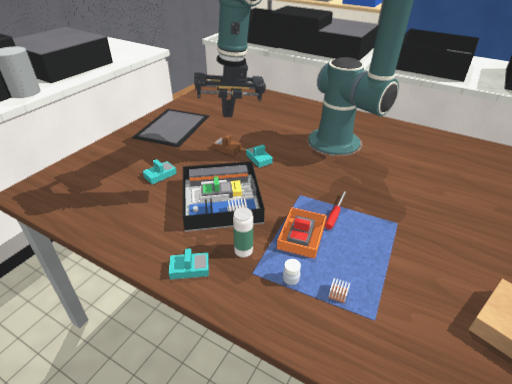

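```bash
python3 -c "
from h import *
s=snap('wrist')
f=lambda a:np.array(a)/3.8+[120,90]
B=onz(s,f([(438,189),(721,188),(718,356),(441,357)]),34)
print(np.linalg.norm(np.diff(B,axis=0),axis=1),np.linalg.norm(B[0]-B[3]),'cy,cx',(B.mean(0)-SEAT)@CY,(B.mean(0)-SEAT)@CX)
d=B[0]-B[1]+B[3]-B[2];print(np.degrees(np.arctan2(d[1],d[0])))
G=onz(s,f([(569,226),(619,225),(613,355),(563,355)]),64)
print(np.linalg.norm(np.diff(G,axis=0),axis=1),'G cy,cx',(G.mean(0)-SEAT)@CY,(G.mean(0)-SEAT)@CX)
P=onz(s,[(191,207),(335,203)],50);print('PU',(P-SEAT)@CY,(P-SEAT)@CX)
t=snap('top');crop(t,265,175,335,230,10,'t25')
"
```

```text
[97.66453227 60.32522167 99.82171977] 58.828497933919735 cy,cx 2.9790600768829565 2.2377945917861966
128.1851920331442
[16.15068567 43.13722112 16.69292887] G cy,cx 4.051748246208402 2.658789504488893
PU [111.72168854 -80.43806632] [-51.37666633 -52.37932574]
```

View pics/t25.png

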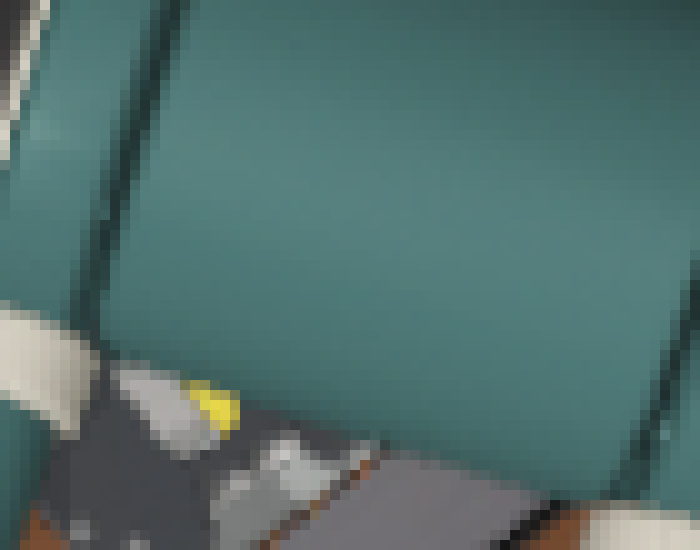

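```bash
python3 -c "
from h import *
o=arm.get_obs();print(o['time_s'],o['wrist_force'],np.abs(o['dq']).max())
print(arm.close_job())"
```

```text
43.75 [ 0.0600228  -0.43018324  0.50877232] 0.537576918117754
the job is handed in; nothing more can be done
None
```

I swapped the drives and handed the job in at 43.8 s, with the gripper empty and about 24 cm above the case. The failed drive is upright in the returns tray, and the new one is clamped in the bay behind the end stop.

**Failed drive:** The last top and scene pictures show it flat in the tray, long side along the tray. The screwdriver, jar, heat sink, spray can and look-alikes appear where they were.

**New drive:**
- **First try:** pushing the carriage back step by step tilted the gripper to about 9°. I lifted the drive out, reduced the tilt and pushed again in fewer, faster steps.
- **Second try:** the last press down briefly reached 75 N at the wrist (limit 120 N). It turned the drive flat in the grip.
- **Height check:** I then pressed on both halves of its top with shut fingers. They met it at the same height to about 0.5 mm, as expected for a drive on the bed, and it did not sink further.

**Checks that disagreed:**
- **Position:** the last wrist pictures put the new drive about 3 mm towards the carriage and 2 mm sideways from where the failed one sat. The power unit shows a similar shift in the same picture, so I took it as camera error from the tilted wrist. Corrected, the drive is within about 1 mm.
- **Angle:** the drive also reads about 0.9° off in yaw, and I did not check that against a fixed part.
- **Tilt:** an earlier wrist picture hinted that the stop end was raised, but the touch test did not confirm it.

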